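# Wedge a split bearing housing open evenly

## Robot

A 7-joint arm with a two-finger parallel gripper is mounted at the origin on the work surface. World frame = base frame: x ahead of the robot, y to its left, z up, the work surface at z = 0. Lengths are in m, angles in rad, forces in N, time in s.
With the tool pointing down it reaches from about 0.4 to 0.85 m from the base axis. Payload 4.5 kg.
Tool frame: the origin (TCP) lies on the centre line of the jaws, within the pads' length; the fingertips stand 22 mm ahead of it and the grasp point (between the pads) lies 3 mm ahead of it; y points along the fingers, z is the direction in which the jaws open and shut, and the axes are right-handed (so a half turn about y gives the same grasp; the last joint's range is limited). The gripper opens to 88 mm and grips with 3 to 60 N. Pads are 18 mm wide; open, the fingers measure 123 mm over their backs; the gripper's body (75 mm by 187 mm) begins 45 mm behind the grasp point.
Start: joints at [1.364, 0.689, -0.195, 1.565, 0.157, 0.902, -0.215], TCP at [0.149, -0.607, 0.261] pointing down, gripper open.
Joint ranges: [-3.01, 3.01], [-0.46, 2.08], [-1.47, 1.51], [0.13, 2.56], [-1, 4.14], [0.04, 2.09], [-2.66, 2.66]. Speed limits (rad/s): [2.57, 2.57, 3.14, 3.14, 3.14, 3.14, 3.14].

## Interface

Orientations are given as a unit quaternion [x, y, z, w].
In Python, from rig import ctrl gives the robot as it stands.
- The arm moves only by the tool play_rows, never from a script. Its argument "series" is one flat list of numbers, 7 for each row, row after row: the gripper's target within -1 to 1 (shut at 1, half-way at 0, fully open at -1), then the shift along the tool's x, y, z in mm, then the turn, a rotation vector about the tool's x, y, z in degrees. In form: [fingers, x, y, z, rx, ry, rz, fingers, x, y, z, rx, ry, rz, ...]. A call has 1 to 10 rows; each row shifts and turns the commanded pose from where the row before left it, along the tool's axes as they then stand; what a row does not reach is not made up. A row lasts 1/8 s, in which the tool goes at most 62.5 mm and 10.7 degrees, less where a joint would pass 70% of its speed; a pose out of reach is approached as far as the arm can. A call is refused whole if a number of a shift passes 62.5 or a number of a turn 10.7, either way. A call with a gripper value outside its range is refused whole. The fingers move at their own pace and stop on an object; "squeeze" is the grip in N (left out, the last holds). Time passes only in rows, so rows that do not move let the fingers close. It gives the time, the measured TCP pose, the force and the opening at its end, in the units of the state.
- ctrl.get_state(): the state, without advancing time (a new reading comes with each control period).
- ctrl.snapshot(name): name is "scene" or "top"; returns a dict with "color" (480x640x3 uint8, red, green, blue), "fx", "fy", "cx", "cy" (pixels), "R" (3x3) and "t" (3): a world point X has camera coordinates R X + t. Camera axes: x right, y down, z forward; pixel columns grow to the right and rows downward; lengths in m; the calibration is good to about 2 mm. A picture is of the moment at which its call begins. There is no depth.
- ctrl.finish_job(): hands the job in, once; it reports no verdict.
The state is a dict: "time_s": time; "q": joint angles; "dq": joint speeds; "tau": joint torques, N m; "ee_pos": TCP position; "tcp_rot": TCP orientation; "contact_force": force on the tool from outside, world axes, zero at the start; "moment": the same for the moment, N m; "finger_gap": opening from 0.0 (shut) to 1.0 (fully open).
Only numpy, scipy, OpenCV 4.12 (cv2) and the standard library are available. Lean on these libraries where they do the work, as an engineer would, in place of code of your own. Each camera call takes 0.05 s, during which the arm holds its last target.

## Task

The two halves of the polishing spindle's bearing housing are stuck together. Take the wedge from its wooden block and, with the wedge alone, work the loose half off by pushing down into the seam gently, a little at one end and then the other so that it never goes crooked, until both ends stand at least 5 mm open; then put the wedge back upright in its block, leaving the other things on the bench alone.

Things in the scene. Friction and masses are not known exactly. Their poses are not given: they have to be found in the camera images.
- plate: Dark steel base plate fixed to the bench, 170 (x) x 160 (y) x 12 mm, origin at the centre of its underside. On it stands a two-part aluminium bearing housing, 140 mm long along y, 66 mm high, parted by an upright seam along the plate's y, with a round bore and bearing in the middle. The -x half is bolted down; the +x half is loose, press-fitted on dowels, and comes off towards +x.
- housing_top (a point): Point over the plate's centre, level with the housing's flat top (78 mm above the plate's origin), axes as the plate's. The bolted half has a slotted foot, so the seam lies anywhere from 14 mm to the plate's -x side to 14 mm to its +x side of the plate's centre line, parallel to it and unmeasured: see or feel it. The gripper must not push on housing or plate; only the wedge may.
- end_left (a point): Point on the plate's centre line at housing-top height, at the left (plate +y, 50 mm) dowel. From 33 to 70 mm either side of the middle the seam's top is a pry mouth: a 45 degree bevel, 2 mm wide and 2 mm deep, on each half leads into a straight upright slot, 3 mm wide with the halves closed (mouth 7 mm wide at the top). A ledge ends the slot 40 mm below the top.
- end_right (a point): The same at the right (plate -y, 50 mm) dowel. Each end of the loose half resists with about 9 N plus 1 N per mm/s of its own sideways motion, stays where left, and hardly stirs when the other end is pushed near its dowel. Faces are oiled (friction 0.2). Wedge and housing may press on one another with 40 N at most (both faces added up): some 14 N of push once pinched, so sink it at 20 mm/s or less.
- open_left (a joint): How far the loose half has come off at its left (plate +y) dowel, in m: 0 closed, at most 0.012. At least 0.005 is wanted.
- open_right (a joint): The same at the right (plate -y) dowel, in m: 0 closed, at most 0.012. At least 0.005 is wanted.
- cover_turn (a joint): How crooked the loose half stands, in rad: (open_right - open_left) / 0.1 m, positive when the right end is farther open. Must stay within plus or minus 0.04 (4 mm difference between the ends).
- wedge: Chisel-shaped hand wedge, about 0.2 kg, 100 mm long, standing blade down in its block; origin on the handle's axis at the height of the blade's tip, z up along the handle, a wooden block 28 (x) x 38 (y) mm from z = 42 to 96 mm with a brass cap up to 100 mm. Steel blade from z = 0 to 42 mm, 26 mm wide along y. The blade's flat face (-x) belongs against the bolted half.
- wedge_grip (a point): Point on the axis of the wedge's handle, 76 mm above the tip, good for gripping across the 28 mm (the wedge's x). The blade: -x face flat and upright at x = -7.5 mm; tip 2 mm thick, from x = -7.5 to -5.5 mm; the +x face slopes evenly from x = -5.5 mm at the tip to x = +7.5 mm at z = 42 mm, 0.31 mm thicker for each mm, and faces the loose half.
- stand: Wooden block fixed to the bench, 80 (x) x 80 (y) x 58 mm, origin at the centre of its underside; a through slot 20 (x) x 31 (y) mm in its middle takes the blade, and the handle's underside rests on its top (the wedge's origin is then 16 mm above the block's). The wedge starts in it with its x along the block's x.
- stand_slot (a point): Centre of the mouth of the slot, on top of the block, 58 mm above the bench.
- spigot: Bystander: brass threaded spigot with a flange, 48 mm across, 34 mm high, standing on the bench; origin under its middle.
- compound_bar: Bystander: white bar of polishing compound 90 x 35 x 30 mm; origin under its middle.
- flap_wheel: Bystander: brown abrasive flap wheel lying flat, 160 mm across, 40 mm thick; origin under its middle.
- headband_loupe: Bystander: grey headband magnifier, about 80 x 170 x 64 mm; origin under its middle.
- grease_tin: Bystander: steel tin, 80 mm across, 60 mm high; origin under its middle.
- bar_stock: Bystander: dark steel round bar standing on end, 56 mm across, 110 mm high; origin under its middle.
- felt_bob: Bystander: grey felt bob 60 x 50 x 48 mm on a wooden handle along its -x, 160 mm long; origin under the joint of handle and felt.

How it is judged:
By the outcome, as a careful person would: the job done as asked, in the order asked, and still so for the second after the job is handed in, with the robot touching nothing.
It also fails if it takes over 67 s, if anything falls off the work surface, if the arm or the gripper's body presses on something with over 40 N, if the wrist force passes 120 N, or if a joint passes its speed limit or range.

## Working session

There is one attempt and no reset: what is moved stays moved. The work goes in short steps, Python scripts to look and compute and a tool call to move; the robot and the scene stay as the last step left them, time stands still between calls to the robot, and variables do not carry over. Pictures are saved under pics/ and viewed, and the job is handed in when it is done.

Besides the shell and the picture viewer there is one more tool, called by a JSON object that holds its "method" and its "body", one argument or row to a line. play_rows: Moves the arm, as the interface text tells. Its arguments: {"type":"object","properties":{"series":{"type":"array"},"squeeze":{"type":"number"}},"required":["series"]}

```bash
mkdir -p pics; ls
python3 - <<'E'
from rig import ctrl
import cv2,numpy as np
s=ctrl.get_state()
print({k:np.round(v,4).tolist() for k,v in s.items()})
for n in("scene","top"):
    p=ctrl.snapshot(n); cv2.imwrite(f"pics/{n}0.png",p["color"][:,:,::-1])
    print(n,p["fx"],p["fy"],p["cx"],p["cy"],np.round(p["R"],4).tolist(),np.round(p["t"],4).tolist())
E
```

```text
pics
{'time_s': 0.0, 'q': [1.3638, 0.69, -0.1945, 1.5664, 0.1573, 0.9025, -0.2151], 'dq': [-0.001, -0.0003, 0.0005, 0.0, -0.0002, -0.0003, 0.0013], 'tau': [-0.0004, -52.7564, -1.2666, -15.3429, -0.0526, 0.0065, 0.0002], 'ee_pos': [0.1489, -0.6064, 0.2599], 'tcp_rot': [-0.0851, 0.7026, -0.7013, 0.0848], 'contact_force': [0.1775, -0.3724, 0.9206], 'moment': [-0.0099, 0.0344, 0.0283], 'finger_gap': 0.9974}
scene 559.7845468999641 559.7845468999641 324.58174481712564 236.23951652886328 [[0.0275, 0.9994, 0.0217], [0.6835, -0.0029, -0.73], [-0.7295, 0.0349, -0.6831]] [-0.0189, -0.3597, 1.7053]
top 552.4043919362213 552.4043919362213 327.66829803369365 235.99526690504715 [[0.0022, -0.9999, 0.0162], [-0.9977, -0.0033, -0.0678], [0.0678, -0.016, -0.9976]] [-0.001, 0.6219, 1.2141]
```

View pics/scene0.png

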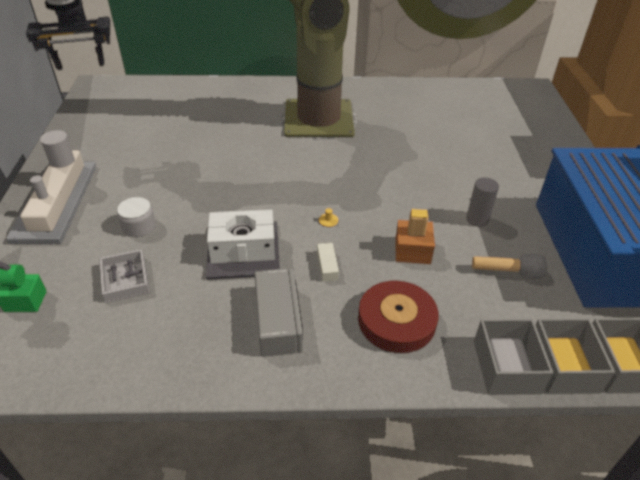

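View pics/top0.png

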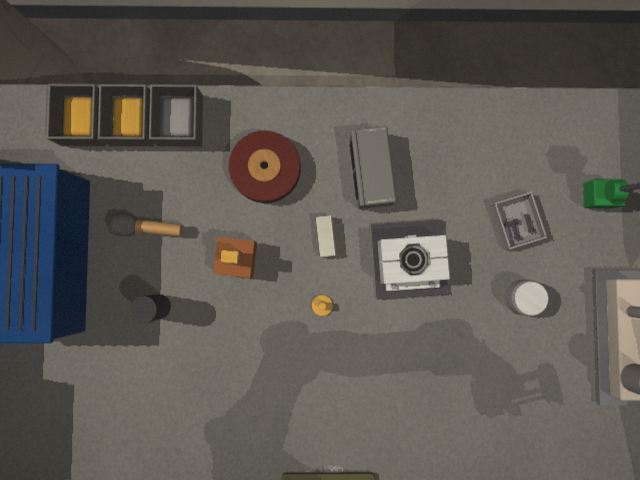

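The top picture shows the housing at about (413,260), with its plate around it, and the stand with the wedge at (235,258). I'll zoom in on both.

Run:
```python
import cv2,numpy as np
a=cv2.imread("pics/top0.png")
h=cv2.resize(a[212:308,362:462],None,fx=7,fy=6.0,interpolation=cv2.INTER_CUBIC)
h=cv2.resize(a[212:308,362:462],(600,576),interpolation=cv2.INTER_CUBIC);cv2.imwrite("pics/h0.png",h)
w=cv2.resize(a[228:288,200:270],(700,600),interpolation=cv2.INTER_CUBIC);cv2.imwrite("pics/w0.png",w)
b=cv2.imread("pics/scene0.png")
cv2.imwrite("pics/hs0.png",cv2.resize(b[200:280,200:290],(720,600),interpolation=cv2.INTER_CUBIC) if 0 else cv2.resize(b[200:280,195:290],(712,600),interpolation=cv2.INTER_CUBIC))
```

```text
(no output)
```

View pics/h0.png

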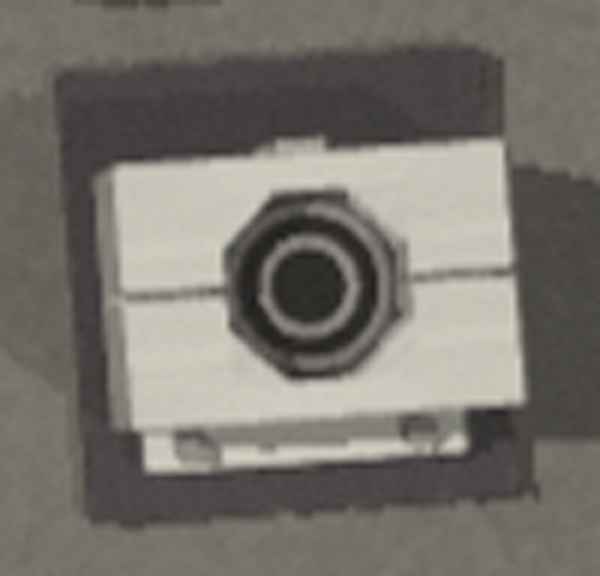

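View pics/w0.png

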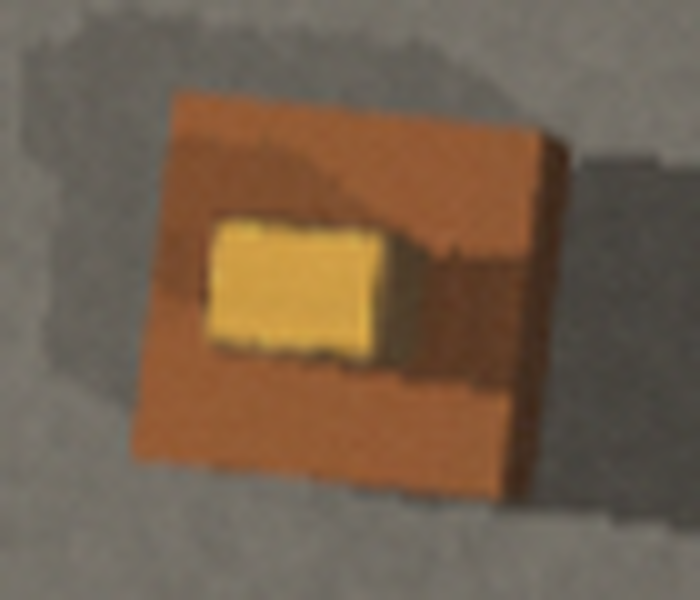

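View pics/hs0.png

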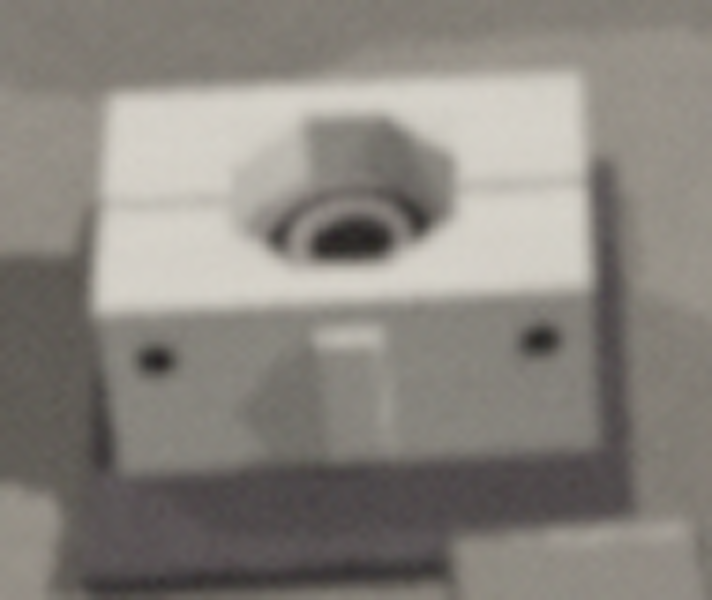

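```bash
cat > h.py <<'E'
import cv2,numpy as np
from rig import ctrl
def ray(p,u,v,z):
    R=np.array(p["R"]);t=np.array(p["t"]);c=-R.T@t
    d=R.T@np.array([(u-p["cx"])/p["fx"],(v-p["cy"])/p["fy"],1.]);return c+d*(z-c[2])/d[2]
def proj(p,X):
    x=np.array(p["R"])@np.array(X)+np.array(p["t"]);return np.array([p["fx"]*x[0]/x[2]+p["cx"],p["fy"]*x[1]/x[2]+p["cy"]])
def rect(mask,off,p,z):
    cs,_=cv2.findContours(mask.astype(np.uint8)*255,cv2.RETR_EXTERNAL,cv2.CHAIN_APPROX_NONE)
    c=max(cs,key=cv2.contourArea).reshape(-1,2)+np.array(off)
    W=np.array([ray(p,u,v,z)[:2] for u,v in c],dtype=np.float32)*1000
    return cv2.minAreaRect(W),c.min(0),c.max(0)
def seam(p,cols,r0,r1,z=.078):
    g=cv2.cvtColor(p["color"],cv2.COLOR_RGB2GRAY).astype(float);P=[]
    for c in cols:
        s=g[r0:r1,c];k=s.argmin();w=np.clip(np.median(s)-15-s[max(k-3,0):k+4],0,None)
        P.append(ray(p,c,r0+max(k-3,0)+(w*np.arange(len(w))).sum()/w.sum(),z)[:2])
    P=np.array(P);return P
E
python3 - <<'E'
from h import *
for n in("top","scene"):
    p=ctrl.snapshot(n);print(n,"cam",(-np.array(p["R"]).T@np.array(p["t"])).round(3))
    hsv=cv2.cvtColor(p["color"],cv2.COLOR_RGB2HSV);H,S,V=cv2.split(hsv)
    if n=="top":
        y=(H[228:288,200:270]>17)&(S[228:288,200:270]>120)&(V[228:288,200:270]>110)
        print("cap",rect(y,(200,228),p,.116))
        o=(S[228:288,200:270]>110)
        print("stand",rect(o,(200,228),p,.058))
        g=cv2.cvtColor(p["color"],cv2.COLOR_RGB2GRAY)
        m=g[212:308,362:462]<85
        print("plate(dark)",rect(m,(362,212),p,.012))
        P=np.vstack([seam(p,range(384,397),252,268),seam(p,range(434,446),250,264)])
        # housing top mask
        m=g[212:308,362:462]>165
        m[70:]=0
        print("top face",rect(m,(362,212),p,.078))
    else:
        P=np.vstack([seam(p,range(213,224),220,234),seam(p,range(260,271),218,232)])
    k=np.polyfit(P[:,1],P[:,0],1);print("seam x=%.4f y+%.4f"%tuple(k),"res",(P[:,0]-np.polyval(k,P[:,1])).std().round(5),"yrange",P[:,1].min().round(4),P[:,1].max().round(4))
E
```

```text
top cam [0.538 0.02  1.253]
cap (((572.8966674804688, 204.38865661621094), (34.67348098754883, 25.243112564086914), 84.94782257080078), array([221, 250]), array([238, 263]))
stand (((572.80419921875, 201.95985412597656), (86.19648742675781, 79.93647766113281), 83.80552673339844), array([213, 237]), array([256, 277]))
plate(dark) (((573.308837890625, -202.26332092285156), (172.43902587890625, 201.42506408691406), 4.06884765625), array([371, 219]), array([461, 299]))
top face (((595.2415161132812, -181.72052001953125), (46.876346588134766, 139.0041046142578), 4.083889484405518), array([381, 236]), array([446, 260]))
seam x=-0.0737 y+0.5562 res 0.00016 yrange -0.249 -0.1185
scene cam [ 1.49  -0.042  0.903]
 ** On entry to DLASCL parameter number  4 had an illegal value
 ** On entry to DLASCL parameter number  4 had an illegal value
 ** On entry to DLASCL parameter number  4 had an illegal value
 ** On entry to DLASCL parameter number  4 had an illegal value
 ** On entry to DLASCL parameter number  5 had an illegal value
 ** On entry to DLASCL parameter number  4 had an illegal valueh.py:17: RuntimeWarning: invalid value encountered in scalar divide
  P.append(ray(p,c,r0+max(k-3,0)+(w*np.arange(len(w))).sum()/w.sum(),z)[:2])
Traceback (most recent call last):
numpy.linalg.LinAlgError: SVD did not converge in Linear Least Squares
```

```bash
cat >> h.py <<'E'
from scipy.spatial.transform import Rotation as Ro
def want(yaw):  # tool y down, tool z along world x turned by yaw (deg), pick nearest later
    c,s=np.cos(np.radians(yaw)),np.sin(np.radians(yaw))
    z=np.array([c,s,0]);y=np.array([0,0,-1.]);return Ro.from_matrix(np.stack([np.cross(y,z),y,z],1))
def go(pos,yaw):
    s=ctrl.get_state();r=Ro.from_quat(s["tcp_rot"]);p=np.array(s["ee_pos"])
    best=min((want(yaw),want(yaw+180)),key=lambda w:(r.inv()*w).magnitude())
    print("t",s["time_s"],"at",p.round(4),"F",np.round(s["contact_force"],1),"M",np.round(s["moment"],2),"gap",round(s["finger_gap"],3))
    print("rot deg tool",(r.inv()*best).as_rotvec(degrees=True).round(2),"shift now-tool mm",(r.inv().apply(np.array(pos)-p)*1000).round(1),"shift in target axes",(best.inv().apply(np.array(pos)-p)*1000).round(1))
E
python3 - <<'E'
from h import *
s=ctrl.get_state();print(Ro.from_quat(s["tcp_rot"]).as_matrix().round(3).tolist(),np.round(s["q"],3))
go([.573,.2045,.2],-5.5)
p=ctrl.snapshot("scene");g=cv2.cvtColor(p["color"],cv2.COLOR_RGB2GRAY)
print(g[216:240,[212,220,262,270]].T)
E
```

```text
[[-0.971, -0.0, 0.239], [-0.239, 0.001, -0.971], [0.0, -1.0, -0.001]] [ 1.364  0.69  -0.195  1.566  0.157  0.902 -0.215]
t 0.2 at [ 0.149  -0.6066  0.2602] F [0.3 0.6 0.4] M [ 0.04  0.03 -0.01] gap 0.999
rot deg tool [ 6.00e-02 -7.07e+01 -3.00e-02] shift now-tool mm [-605.3   60.9 -686.5] shift in target axes [-848.    60.2  344.3]
[[208 207 208 209 209 209 208 207 209 204 195 189 201 205 209 209 209 208
  207 208 208 209 209 205]
 [209 207 209 209 208 207 207 208 206 200 192 195 203 208 210 208 208 208
  207 208 208 209 208 205]
 [208 209 209 209 208 206 204 194 185 190 201 208 209 209 208 206 207 208
  208 206 207 203 187 155]
 [208 207 206 207 206 206 202 192 190 199 206 208 209 207 207 206 206 206
  207 206 203 193 170 143]]
```

```bash
cat >> h.py <<'E'
def plan(way,grip,start=None):
    "way: list of (pos,yaw,nrows); prints rows worked in tool axes"
    s=ctrl.get_state();p=np.array(s["ee_pos"]);r=Ro.from_quat(s["tcp_rot"])
    if start: p=np.array(start[0]);r=want(start[1])
    for pos,yaw,n in way:
        b=min((want(yaw),want(yaw+180)),key=lambda w:(r.inv()*w).magnitude())
        p0,r0=p.copy(),r; rv=(r0.inv()*b).as_rotvec()
        for i in range(1,n+1):
            pt=p0+(np.array(pos)-p0)*i/n; rt=r0*Ro.from_rotvec(rv*i/n)
            d=np.round(r.inv().apply(pt-p)*1000,0 if np.linalg.norm(pt-p)>.012 else 1);t=np.round((r.inv()*rt).as_rotvec(degrees=True),1)
            t=np.where(abs(t)<.1,0,t)
            print(f"{grip},"+",".join("%g"%v for v in [*d,*t]),end=", ")
            p=p+r.apply(d/1000);r=r*Ro.from_rotvec(t,degrees=True)
        print()
E
python3 - <<'E'
from h import *
plan([([.48,-.32,.26],-40,9),([.573,.2045,.22],-5.5,11)],-1)
E
```

```text
-1,-43,0,-22,0,-4,0, -1,-45,0,-19,0,-4,0, -1,-46,0,-16,0,-4.1,0, -1,-47,0,-13,0,-4,0, -1,-48,0,-9,0,-4,0, -1,-48,0,-6,0,-4,0, -1,-49,0,-3,0,-4.1,0, -1,-48,0,1,0,-4,0, -1,-49,0,5,0,-4,0, 
-1,-42,4,-24,0,-3.1,0, -1,-43,3,-22,0,-3.2,0, -1,-44,4,-20,0,-3.1,0, -1,-46,4,-17,0,-3.1,0, -1,-46,4,-14,0,-3.2,0, -1,-47,3,-12,0,-3.1,0, -1,-47,4,-9,0,-3.2,0, -1,-48,4,-7,0,-3.1,0, -1,-49,3,-4,0,-3.1,0, -1,-48,4,-2,0,-3.2,0, -1,-48,4,1,0,-3.1,0,
```

{"method": "play_rows", "body": {
  "series": [-1, -43, 0, -22, 0, -4, 0, -1, -45, 0, -19, 0, -4, 0, -1, -46, 0, -16, 0, -4.1, 0, -1, -47, 0, -13, 0, -4, 0, -1, -48, 0, -9, 0, -4, 0, -1, -48, 0, -6, 0, -4, 0, -1, -49, 0, -3, 0, -4.1, 0, -1, -48, 0, 1, 0, -4, 0, -1, -49, 0, 5, 0, -4, 0]
}}

```text
time_s: 1.38
ee_pos: [0.4814, -0.3193, 0.2608]
tcp_rot: [0.3, -0.64, 0.641, -0.299]
contact_force: [0.0, -0.2, -0.8]
finger_gap: 1.0
```

{"method": "play_rows", "body": {
  "series": [-1, -42, 4, -24, 0, -3.1, 0, -1, -43, 3, -22, 0, -3.2, 0, -1, -44, 4, -20, 0, -3.1, 0, -1, -46, 4, -17, 0, -3.1, 0, -1, -46, 4, -14, 0, -3.2, 0, -1, -47, 3, -12, 0, -3.1, 0, -1, -47, 4, -9, 0, -3.2, 0, -1, -48, 4, -7, 0, -3.1, 0, -1, -49, 3, -4, 0, -3.1, 0]
}}

```text
time_s: 2.5
ee_pos: [0.5568, 0.1105, 0.2275]
tcp_rot: [0.446, -0.548, 0.549, -0.446]
contact_force: [0.7, -0.2, -0.1]
finger_gap: 1.003
```

Run:
```python
from h import *
go([.573,.2045,.22],-5.5)
plan([([.573,.2045,.20],-5.5,3)],-1)
```

```text
t 2.5 at [0.5568 0.1105 0.2275] F [ 0.7 -0.2 -0.1] M [-0.08 -0.12 -0.02] gap 1.003
rot deg tool [-0.01 -6.22  0.02] shift now-tool mm [-95.3   7.5  -3.2] shift in target axes [-95.1   7.5   7.2]
-1,-32,9,-1,0,-2.1,0, -1,-32,9,0,0,-2,0, -1,-31,9,1,0,-2.1,0,
```

{"method": "play_rows", "body": {
  "series": [-1, -32, 9, -1, 0, -2.1, 0, -1, -32, 9, 0, 0, -2, 0, -1, -31, 9, 1, 0, -2.1, 0, -1, 0, 0, 0, 0, 0, 0]
}}

```text
time_s: 3.0
ee_pos: [0.5719, 0.2061, 0.2]
tcp_rot: [-0.476, 0.524, -0.522, 0.476]
contact_force: [-0.3, 0.0, -0.6]
finger_gap: 1.001
```

Run:
```python
from h import *
go([.573,.2045,.095],-5.5)
p=ctrl.snapshot("top");cv2.imwrite("pics/t1.png",cv2.resize(p["color"][200:320,160:310,::-1],(750,600),interpolation=cv2.INTER_CUBIC))
```

```text
t 3.0 at [0.5719 0.2061 0.2   ] F [-0.3  0.  -0.6] M [-0.02 -0.09  0.02] gap 1.001
rot deg tool [ 0.07  0.14 -0.11] shift now-tool mm [  1.7 105.    1.4] shift in target axes [  1.5 105.    1.2]
```

View pics/t1.png

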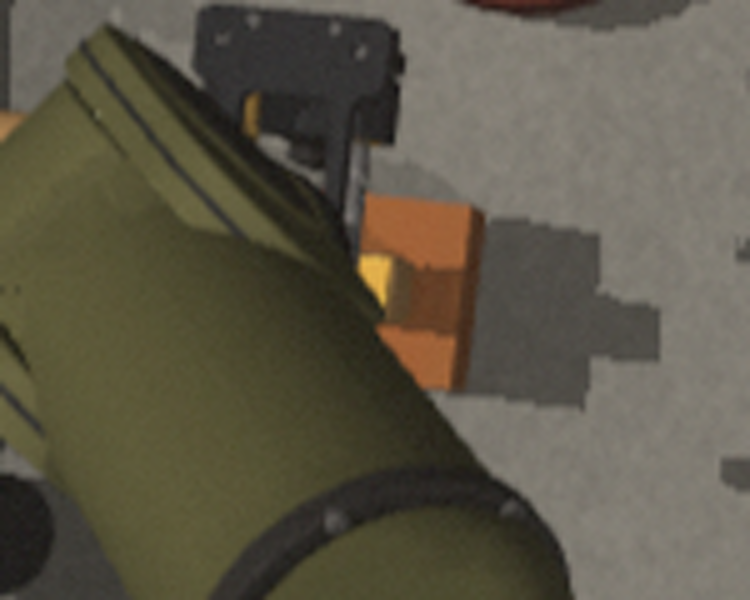

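The top view is mostly covered by the arm; what shows of the cap (375,285) agrees with the earlier fix. Next I descend and grip.

{"method": "play_rows", "body": {
  "series": [-1, 1.5, 25, 1.2, 0, 0, 0, -1, 0, 30, 0, 0, 0, 0, -1, 0, 25, 0, 0, 0, 0, -1, 0, 15, 0, 0, 0, 0, -1, 0, 10, 0, 0, 0, 0, -1, 0, 0, 0, 0, 0, 0]
}}

```text
time_s: 3.8
ee_pos: [0.5737, 0.2008, 0.0956]
tcp_rot: [0.475, -0.524, 0.524, -0.475]
contact_force: [-0.2, -0.7, 0.5]
finger_gap: 1.0
```

Run:
```python
from h import *
go([.573,.2045,.095],-5.5)
p=ctrl.snapshot("scene");cv2.imwrite("pics/s2.png",cv2.resize(p["color"][160:280,350:500,::-1],(750,600),interpolation=cv2.INTER_CUBIC))
```

```text
t 3.8 at [0.5737 0.2008 0.0956] F [-0.2 -0.7  0.5] M [-0.01 -0.08  0.07] gap 1.0
rot deg tool [ 0.01 -0.13  0.03] shift now-tool mm [-3.6  0.6 -1.1] shift in target axes [-3.6  0.6 -1.1]
```

View pics/s2.png

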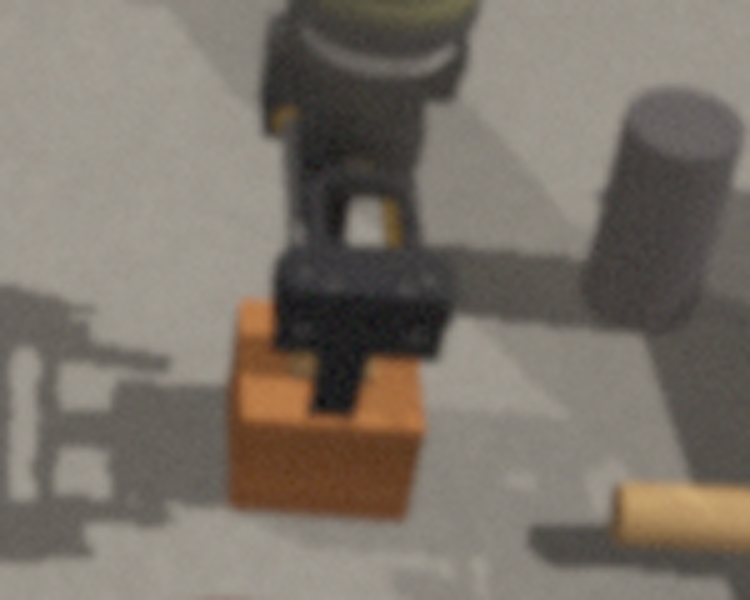

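The fingers straddle the handle over the block, about 3.6 mm off along y. I'll correct that and close.

{"method": "play_rows", "body": {
  "series": [-1, -3.6, 0.6, -1, 0, 0, 0, -1, 0, 0, 0, 0, 0, 0, 1, 0, 0, 0, 0, 0, 0, 1, 0, 0, 0, 0, 0, 0, 1, 0, 0, 0, 0, 0, 0, 1, 0, 0, 0, 0, 0, 0, 1, 0, 0, 0, 0, 0, 0, 1, 0, 0, 0, 0, 0, 0],
  "squeeze": 50
}}

```text
time_s: 4.85
ee_pos: [0.5731, 0.2049, 0.0951]
tcp_rot: [0.475, -0.524, 0.524, -0.475]
contact_force: [1.8, -0.4, 0.2]
finger_gap: 0.341
```

Run:
```python
from h import *
go([.573,.2045,.095],-5.5)
```

```text
t 4.85 at [0.5731 0.2049 0.0951] F [ 1.8 -0.4  0.2] M [-0.2  -0.47  0.05] gap 0.341
rot deg tool [-0.01 -0.1   0.  ] shift now-tool mm [ 0.4  0.1 -0.1] shift in target axes [ 0.4  0.1 -0.1]
```

{"method": "play_rows", "body": {
  "series": [1, 0, 0, 0, 0, 0, 0, 1, 0, 0, 0, 0, 0, 0]
}}

```text
time_s: 5.1
ee_pos: [0.5733, 0.2048, 0.0951]
tcp_rot: [0.475, -0.524, 0.524, -0.475]
contact_force: [0.7, -0.4, -0.2]
finger_gap: 0.316
```

{"method": "play_rows", "body": {
  "series": [1, 0, -5, 0, 0, 0, 0, 1, 0, -15, 0, 0, 0, 0, 1, 0, -25, 0, 0, 0, 0, 1, 0, -30, 0, 0, 0, 0, 1, 0, -30, 0, 0, 0, 0, 1, 0, -15, 0, 0, 0, 0, 1, 0, 0, 0, 0, 0, 0]
}}

```text
time_s: 5.98
ee_pos: [0.5735, 0.2051, 0.2162]
tcp_rot: [0.474, -0.524, 0.524, -0.476]
contact_force: [-0.0, 1.1, -1.2]
finger_gap: 0.31
```

Run:
```python
from h import *
go([.573,.2045,.215],-5.5)
p=ctrl.snapshot("scene");cv2.imwrite("pics/s3.png",cv2.resize(p["color"][140:260,350:500,::-1],(750,600),interpolation=cv2.INTER_CUBIC))
p=ctrl.snapshot("top");cv2.imwrite("pics/t3.png",p["color"][:,:,::-1])
```

```text
t 5.975 at [0.5735 0.2051 0.2162] F [-0.   1.1 -1.2] M [-0.02 -0.1   0.06] gap 0.31
rot deg tool [-0.11 -0.11 -0.06] shift now-tool mm [ 0.7  1.2 -0.4] shift in target axes [ 0.7  1.2 -0.4]
```

View pics/s3.png

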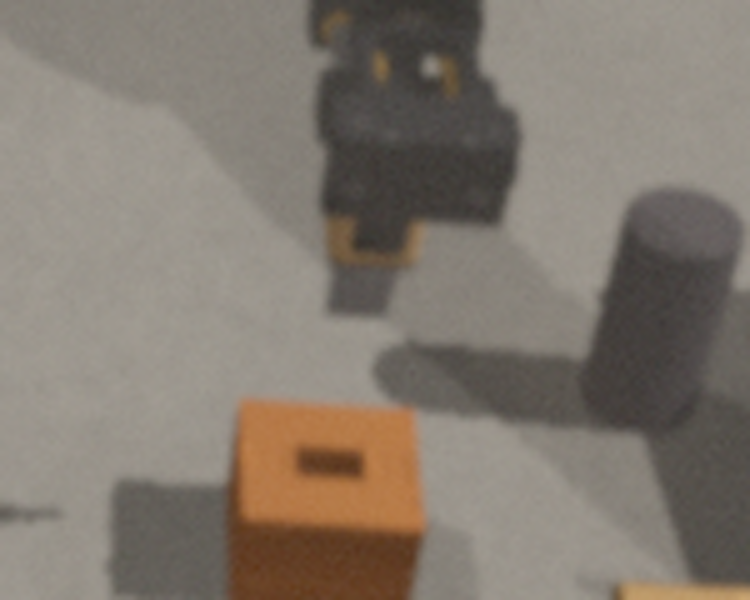

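View pics/t3.png

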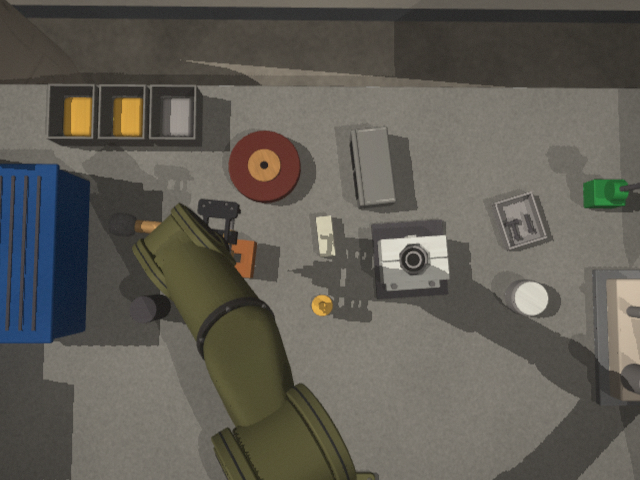

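Run:
```python
from h import *
p=ctrl.snapshot("scene")
s=ctrl.get_state();P=np.array(s["ee_pos"]);
a=np.radians(-5.5);ex=np.array([np.cos(a),np.sin(a),0]);ey=np.array([-np.sin(a),np.cos(a),0])
o=P-[0,0,.0791]
for nm,sg in(("flat -x",1),("flat +x",-1)):
    for xx,z in((-.0055 if sg>0 else .0075,0),(.0075,.042)):
        print(nm,xx,z,[proj(p,o+ex*xx+ey*y+[0,0,z]).round(1).tolist() for y in(-.013,.013)])
g=cv2.cvtColor(p["color"],cv2.COLOR_RGB2GRAY);print(g[188:210,[418,421,424]].T)
```

```text
flat -x -0.0055 0 [[413.4, 202.8], [425.5, 203.5]]
flat -x 0.0075 0.042 [[416.3, 191.3], [428.8, 192.0]]
flat +x 0.0075 0 [[413.7, 206.7], [425.9, 207.4]]
flat +x 0.0075 0.042 [[416.3, 191.3], [428.8, 192.0]]
[[ 93  96  96  94  86  84  79  85  88  82  80  86  83  86  98 120 141 149
  149 148 149 146]
 [ 56  56  65  78  80  83  85  89  85  81  79  81  82  86  95 113 132 147
  150 152 149 149]
 [ 56  57  62  76  83  80  82  81  87  86  86  86  84  86  94 111 134 145
  150 150 145 146]]
```

Run:
```python
from h import *
p=ctrl.snapshot("scene");g=cv2.cvtColor(p["color"],cv2.COLOR_RGB2GRAY).astype(float)
for cols,r0,r1 in((range(213,224),220,234),(range(260,269),218,230)):
    for c in list(cols)[::2]:
        s=g[r0:r1,c];w=np.clip(206-s,0,None);w[w<3]=0;k=s.argmin();w[:max(0,k-4)]=0;w[k+5:]=0
        v=r0+(w*np.arange(len(w))).sum()/w.sum();X=ray(p,c,v,.078);print(c,round(v,2),X[:2].round(4),"minus top-seam mm",round(1000*(X[0]-(-.0737*X[1]+.5562)),2), end=" | ")
    print()
# housing corners y from scene/top: compare left/right edges of the top face
print("seam ends top view 70mm:")
t=ctrl.snapshot("top");gt=cv2.cvtColor(t["color"],cv2.COLOR_RGB2GRAY)
for r in(244,248,266,270,276):
    row=gt[r,362:462];on=np.where(row>165)[0];print(r,on.min()+362,on.max()+362,ray(t,on.min()+361.5,r,.078)[:2].round(4),ray(t,on.max()+362.5,r,.078)[:2].round(4))
for c in (388,392,440):print(c,gt[236:285,c])
```

```text
213 226.62 [ 0.5778 -0.2424] minus top-seam mm 3.75 | 215 227.0 [ 0.5791 -0.238 ] minus top-seam mm 5.34 | 217 226.58 [ 0.5777 -0.2338] minus top-seam mm 4.31 | 219 226.56 [ 0.5777 -0.2294] minus top-seam mm 4.56 | 221 220.0 [ 0.5561 -0.2274] minus top-seam mm -16.9 | 223 220.27 [ 0.557  -0.2229] minus top-seam mm -15.64 | 
260 218.0 [ 0.5496 -0.1418] minus top-seam mm -17.07 | 262 218.26 [ 0.5505 -0.1373] minus top-seam mm -15.85 | 264 218.32 [ 0.5507 -0.1329] minus top-seam mm -15.3 | 266 218.31 [ 0.5507 -0.1284] minus top-seam mm -14.99 | 268 218.35 [ 0.5508 -0.124 ] minus top-seam mm -14.53 | 
seam ends top view 70mm:
244 381 445 [ 0.6013 -0.1112] [ 0.6018 -0.2504]
248 381 446 [ 0.5928 -0.1111] [ 0.5932 -0.2524]
266 383 447 [ 0.5545 -0.1152] [ 0.5548 -0.2541]
270 442 448 [ 0.5463 -0.2412] [ 0.5463 -0.2561]Traceback (most recent call last):
  File "<stdin>", line 12, in <module>
    return umr_minimum(a, axis, None, out, keepdims, initial, where)
ValueError: zero-size array to reduction operation minimum which has no identity
```

Run:
```python
from h import *
plan([([.5735,-.1345,.205],4.2,8),([.5735,-.1345,.167],4.2,3)],1)
```

```text
1,42,1,4,0,-1.2,0, 1,42,1,4,0,-1.2,0, 1,43,1,2,0,-1.3,0, 1,42,2,2,0.1,-1.2,0, 1,42,1,0,0,-1.2,0, 1,43,1,0,0,-1.2,0, 1,42,1,-1,0,-1.3,0.1, 1,43,1,-2,0,-1.2,0, 
1,-0,13,-0,0,0,0, 1,-0,12,-0,0,0,0, 1,-0,13,-0,0,0,0,
```

{"method": "play_rows", "body": {
  "series": [1, 42, 1, 4, 0, -1.2, 0, 1, 42, 1, 4, 0, -1.2, 0, 1, 43, 1, 2, 0, -1.3, 0, 1, 42, 2, 2, 0, -1.2, 0, 1, 42, 1, 0, 0, -1.2, 0, 1, 43, 1, 0, 0, -1.2, 0, 1, 42, 1, -1, 0, -1.3, 0, 1, 43, 1, -2, 0, -1.2, 0, 1, 0, 0, 0, 0, 0, 0, 1, 0, 0, 0, 0, 0, 0]
}}

```text
time_s: 7.48
ee_pos: [0.5741, -0.1337, 0.2056]
tcp_rot: [-0.518, 0.482, -0.481, 0.518]
contact_force: [-0.0, 1.1, -1.7]
finger_gap: 0.313
```

Run:
```python
from h import *
go([.5735,-.1345,.167],4.2)
```

```text
t 7.475 at [ 0.5741 -0.1337  0.2056] F [-0.   1.1 -1.7] M [ 0.01 -0.08 -0.02] gap 0.313
rot deg tool [ 0.04  0.01 -0.08] shift now-tool mm [ 0.8 38.6 -0.6] shift in target axes [ 0.7 38.6 -0.7]
```

{"method": "play_rows", "body": {
  "series": [1, 0.8, 13, -0.6, 0, 0, 0, 1, 0, 13, 0, 0, 0, 0, 1, 0, 12, 0, 0, 0, 0, 1, 0, 0, 0, 0, 0, 0, 1, 0, 0, 0, 0, 0, 0]
}}

```text
time_s: 8.1
ee_pos: [0.574, -0.1353, 0.1682]
tcp_rot: [-0.518, 0.481, -0.481, 0.518]
contact_force: [0.2, 0.4, -1.4]
finger_gap: 0.313
```

Run:
```python
from h import *
go([.5735,-.1345,.167],4.2)
p=ctrl.snapshot("scene");cv2.imwrite("pics/s4.png",cv2.resize(p["color"][160:260,190:310,::-1],(720,600),interpolation=cv2.INTER_CUBIC))
p=ctrl.snapshot("top");cv2.imwrite("pics/t4.png",cv2.resize(p["color"][200:320,340:490,::-1],(750,600),interpolation=cv2.INTER_CUBIC))
```

```text
t 8.1 at [ 0.574  -0.1353  0.1682] F [ 0.2  0.4 -1.4] M [-0.09 -0.15 -0.03] gap 0.313
rot deg tool [-0.02  0.01 -0.  ] shift now-tool mm [-0.8  1.2 -0.4] shift in target axes [-0.8  1.2 -0.4]
```

View pics/s4.png

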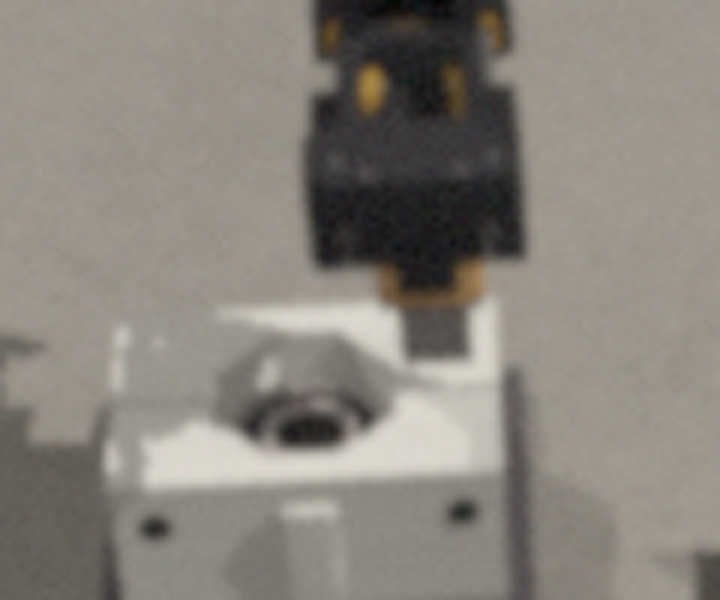

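View pics/t4.png

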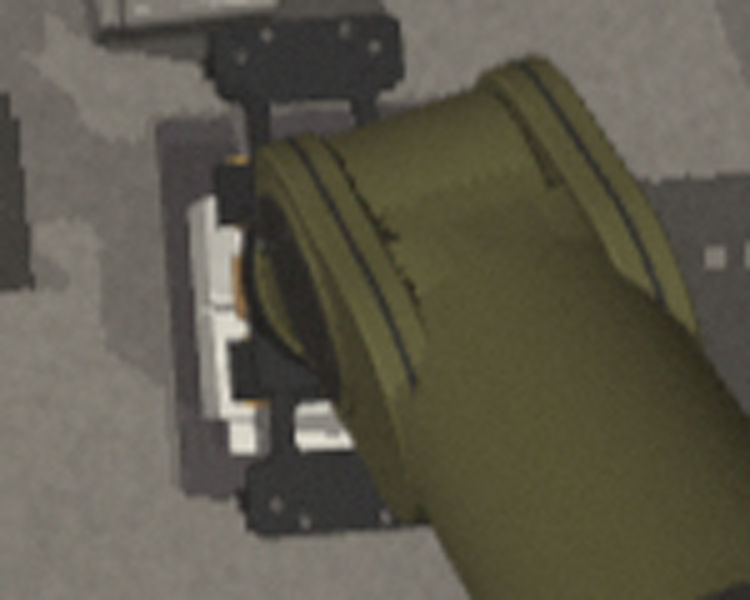

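Run:
```python
from h import *
p=ctrl.snapshot("scene");g=cv2.cvtColor(p["color"],cv2.COLOR_RGB2GRAY).astype(int)
s=ctrl.get_state();P=np.array(s["ee_pos"]);a=np.radians(4.2);n=np.array([np.cos(a),np.sin(a),0]);e=np.array([-np.sin(a),np.cos(a),0])
o=P-[0,0,.0791]
print("pred tip edge",[proj(p,o-n*.0055+e*y).round(2).tolist() for y in(-.013,.013)])
print(g[212:232,258:272].T)
print("cols r214",g[214,250:275])
```

```text
pred tip edge [[255.95, 220.08], [267.89, 219.48]]
[[ 79  83  83  88  90  89  96 125 163 190 186 166 166 187 208 213 215 216
  216 213]
 [ 78  84  80  84  82  83  85 118 165 194 192 169 166 188 206 213 214 215
  215 213]
 [ 80  81  80  80  80  80  89 114 166 195 193 172 166 183 199 209 215 215
  214 214]
 [ 82  78  81  80  78  80  87 117 165 195 194 172 168 182 195 205 212 216
  214 213]
 [ 81  79  78  81  80  77  86 118 166 197 196 176 174 183 192 201 209 215
  214 215]
 [ 80  83  82  80  82  80  87 125 170 199 198 186 180 183 191 197 204 210
  213 213]
 [ 82  81  79  81  80  80  92 125 172 202 204 197 186 188 191 194 200 205
  209 213]
 [ 81  78  78  83  80  83  90 127 173 202 207 201 192 190 194 193 196 198
  204 211]
 [ 88  86  87  85  88  87  93 131 172 203 208 202 192 192 193 194 194 197
  201 207]
 [124 122 117 118 117 117 118 143 180 204 208 202 189 189 192 193 193 195
  196 199]
 [168 170 169 168 168 162 162 173 190 208 208 199 187 187 194 193 194 194
  193 195]
 [198 201 199 199 200 201 198 199 205 211 209 198 187 187 192 193 195 193
  190 193]
 [207 210 211 211 212 212 210 211 211 211 209 197 187 188 194 195 194 193
  192 190]
 [204 206 207 208 208 209 209 208 209 210 205 192 182 186 191 191 193 191
  190 191]]
cols r214 [214 215 213 213 212 198 162 112  83  80  80  81  78  82  79  78  87 117
 169 199 211 207 191 168 152]
```

Run:
```python
from h import *
b=cv2.cvtColor(cv2.imread("pics/scene0.png"),cv2.COLOR_BGR2GRAY).astype(float)
p=ctrl.snapshot("scene")
for c in(210,212,214,216,218,220,260,262,264,266,268,270):
    lo,hi=(222,232) if c<230 else(219,230)
    s=b[lo:hi,c];w=np.clip(206-s,0,None);k=s.argmin();w=w[max(k-2,0):k+3];v=lo+max(k-2,0)+(w*np.arange(len(w))).sum()/w.sum()
    X=ray(p,c,v,.078);a=np.radians(4.2);print(c,round(v,2),X[:2].round(4),"dark-topseam along n mm",round(1000*np.cos(a)*(X[0]+.0737*X[1]-.5562),2),"dip",w.round())
```

```text
210 226.73 [ 0.5782 -0.2489] dark-topseam along n mm 3.62 dip [ 5. 12. 15.  7.  2.]
212 226.81 [ 0.5785 -0.2445] dark-topseam along n mm 4.22 dip [ 1. 10. 15.  6.  0.]
214 226.9 [ 0.5788 -0.2402] dark-topseam along n mm 4.84 dip [ 0.  9. 15.  6.  0.]
216 226.61 [ 0.5778 -0.2359] dark-topseam along n mm 4.23 dip [ 3. 13. 15.  5.  0.]
218 226.49 [ 0.5774 -0.2316] dark-topseam along n mm 4.15 dip [ 5. 12. 14.  4.  0.]
220 226.39 [ 0.5771 -0.2273] dark-topseam along n mm 4.17 dip [ 7. 12. 13.  4.  0.]
260 224.28 [ 0.5705 -0.1406] dark-topseam along n mm 3.95 dip [ 1.  9. 17. 14.  5.]
262 224.14 [ 0.5701 -0.1363] dark-topseam along n mm 3.82 dip [ 2. 10. 20. 15.  3.]
264 224.09 [ 0.5699 -0.1319] dark-topseam along n mm 3.99 dip [ 2. 10. 18. 12.  3.]
266 224.07 [ 0.5699 -0.1275] dark-topseam along n mm 4.26 dip [ 2.  9. 17. 12.  2.]
268 223.85 [ 0.5691 -0.1231] dark-topseam along n mm 3.86 dip [ 2. 12. 17.  6.  2.]
270 223.51 [ 0.5681 -0.1188] dark-topseam along n mm 3.09 dip [ 6. 13. 17.  5.  0.]
```

The blade's tip (zoom row 358) stands over the left half's bolted side just behind the seam (row 384), as intended. The two cameras put the seam 0–2.5 mm apart, inside the mouth's capture range, so I go down slowly and feel.

{"method": "play_rows", "body": {
  "series": [1, 0, 3, 0, 0, 0, 0, 1, 0, 3, 0, 0, 0, 0, 1, 0, 2, 0, 0, 0, 0, 1, 0, 1, 0, 0, 0, 0, 1, 0, 1, 0, 0, 0, 0, 1, 0, 1, 0, 0, 0, 0, 1, 0, 1, 0, 0, 0, 0]
}}

```text
time_s: 9.18
ee_pos: [0.5738, -0.1354, 0.1561]
tcp_rot: [-0.518, 0.481, -0.481, 0.518]
contact_force: [0.4, -0.5, -2.1]
finger_gap: 0.314
```

Run:
```python
from h import *
go([.574,-.1353,.1562],4.2)
```

```text
t 9.175 at [ 0.5738 -0.1354  0.1561] F [ 0.4 -0.5 -2.1] M [-0.04 -0.05  0.  ] gap 0.314
rot deg tool [-0.01 -0.    0.  ] shift now-tool mm [-0.1 -0.1  0.2] shift in target axes [-0.1 -0.1  0.2]
```

{"method": "play_rows", "body": {
  "series": [1, 0, 1, 0, 0, 0, 0, 1, 0, 1, 0, 0, 0, 0]
}}

```text
time_s: 9.43
ee_pos: [0.5738, -0.1354, 0.1541]
tcp_rot: [-0.518, 0.481, -0.481, 0.518]
contact_force: [-0.1, 0.1, -2.0]
finger_gap: 0.312
```

{"method": "play_rows", "body": {
  "series": [1, 0, 1, 0, 0, 0, 0, 1, 0, 1, 0, 0, 0, 0]
}}

```text
time_s: 9.68
ee_pos: [0.5738, -0.1355, 0.1521]
tcp_rot: [-0.518, 0.481, -0.481, 0.518]
contact_force: [0.4, -0.4, -2.0]
finger_gap: 0.311
```

{"method": "play_rows", "body": {
  "series": [1, 0, 1, 0, 0, 0, 0, 1, 0, 1, 0, 0, 0, 0]
}}

```text
time_s: 9.93
ee_pos: [0.5734, -0.1355, 0.15]
tcp_rot: [0.518, -0.482, 0.481, -0.518]
contact_force: [-0.5, -0.9, -1.8]
finger_gap: 0.312
```

{"method": "play_rows", "body": {
  "series": [1, 0, 1, 0, 0, 0, 0, 1, 0, 1, 0, 0, 0, 0]
}}

```text
time_s: 10.18
ee_pos: [0.5734, -0.1355, 0.1482]
tcp_rot: [0.518, -0.481, 0.481, -0.518]
contact_force: [-1.9, 0.6, 2.3]
finger_gap: 0.309
```

Run:
```python
from h import *
go([.5738,-.1354,.1482],4.2)
```

```text
t 10.175 at [ 0.5734 -0.1355  0.1482] F [-1.9  0.6  2.3] M [-0.1   0.47 -0.01] gap 0.309
rot deg tool [ 0.04 -0.01  0.01] shift now-tool mm [-0.1 -0.   0.4] shift in target axes [-0.1 -0.   0.4]
```

{"method": "play_rows", "body": {
  "series": [1, 0, 1, 0, 0, 0, 0, 1, 0, 1, 0, 0, 0, 0]
}}

```text
time_s: 10.42
ee_pos: [0.5734, -0.1355, 0.1463]
tcp_rot: [0.518, -0.481, 0.481, -0.518]
contact_force: [-3.3, 0.1, 5.3]
finger_gap: 0.314
```

{"method": "play_rows", "body": {
  "series": [1, 0, 1, 0, 0, 0, 0, 1, 0, 1, 0, 0, 0, 0]
}}

```text
time_s: 10.68
ee_pos: [0.5734, -0.1355, 0.1445]
tcp_rot: [0.518, -0.481, 0.481, -0.518]
contact_force: [-3.4, -0.7, 6.5]
finger_gap: 0.317
```

Run:
```python
from h import *
go([.5738,-.1354,.1442],4.2)
p=ctrl.snapshot("scene");cv2.imwrite("pics/s5.png",cv2.resize(p["color"][170:260,190:300,::-1],(733,600),interpolation=cv2.INTER_CUBIC))
```

```text
t 10.675 at [ 0.5734 -0.1355  0.1445] F [-3.4 -0.7  6.5] M [-0.09  0.89  0.05] gap 0.317
rot deg tool [ 0.03 -0.01  0.03] shift now-tool mm [-0.1  0.3  0.4] shift in target axes [-0.1  0.3  0.4]
```

View pics/s5.png

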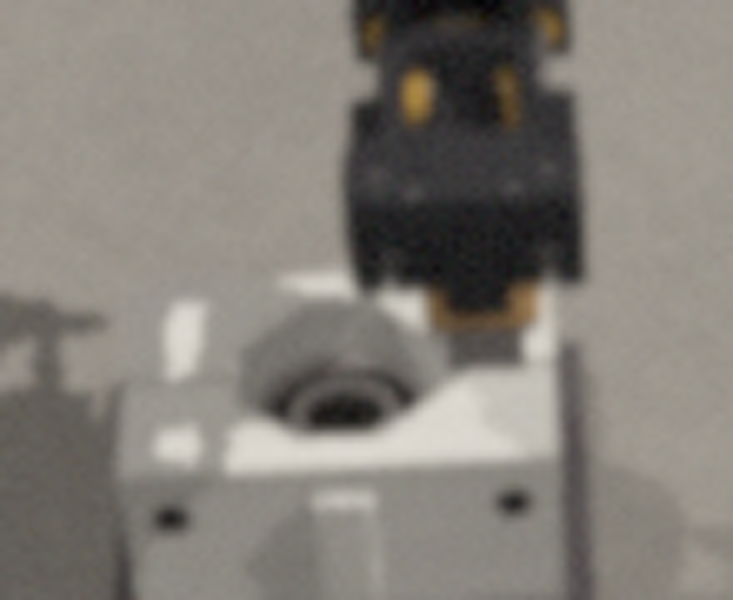

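```bash
cat >> h.py <<'E'
def front(g,c,r0,r1):
    s=g[r0:r1,c-1:c+2].mean(1);d=-np.diff(s);k=d.argmax();w=np.clip(d[max(0,k-2):k+3],0,None)
    return r0+max(0,k-2)+.5+(w*np.arange(len(w))).sum()/w.sum()
def opens():
    p=ctrl.snapshot("scene");a=cv2.imread("pics/scene0.png")[:,:,::-1]
    g0=cv2.cvtColor(np.ascontiguousarray(a),cv2.COLOR_RGB2GRAY).astype(float);g=cv2.cvtColor(p["color"],cv2.COLOR_RGB2GRAY).astype(float)
    Y=[];D=[]
    for c in list(range(212,232))+list(range(247,271)):
        r=239 if c<240 else 237
        v0,v=front(g0,c,r-6,r+7),front(g,c,r-6,r+7);X0,X=ray(p,c,v0,.078),ray(p,c,v,.078)
        Y.append(X[1]+.184);D.append(1000*(X[0]-X0[0]))
    Y,D=np.array(Y),np.array(D);ok=abs(D-np.median(D))<6
    k=np.polyfit(Y[ok],D[ok],1);print("open est L %.2f R %.2f"%(np.polyval(k,.05),np.polyval(k,-.05)),"scatter",(D[ok]-np.polyval(k,Y[ok])).std().round(2),ok.sum())
    print(D.round(1))
E
python3 -c "
from h import *
opens()"
```

```text
open est L 0.56 R -1.66 scatter 0.97 40
[-2.1 -6.5 -7.  -7.1 -6.8 -5.  -4.1 -2.8 -2.6 -2.  -1.2 -0.4 -0.   0.2
  0.3  0.4  0.3  0.2  0.2  0.2  0.2 -0.1  0.1  0.2  0.2 -0.  -0.   0.2
  0.8  0.8  0.3  0.2  0.2  0.3  0.3  0.3  0.1  0.5  0.5  0.9  0.7  0.7
  0.3  0.2]
```

Run:
```python
from h import *
p=ctrl.snapshot("scene");a=np.radians(4.2);n=np.array([np.cos(a),np.sin(a),0]);e=np.array([-np.sin(a),np.cos(a),0])
for P in([.574,-.1353,.1682],[.5734,-.1355,.1445]):
    print(proj(p,np.array(P)-[0,0,.0371]+n*.014-e*.015).round(1))
g4=cv2.imread("pics/s4.png");g5=cv2.imread("pics/s5.png")
c=int((257-190+.5)*6);print([ (160+r/6-.4,int(g4[r,c,2]),int(g4[r,c,0])) for r in range(264,330,6)])
c=int((257-190+.5)*6.667);print([ (round(170+r/6.667-.4,1),int(g5[r,c,2]),int(g5[r,c,0])) for r in range(290,350,6)])
```

```text
[254.  211.4]
[254.6 219.7]
[(203.6, 29, 31), (204.6, 37, 36), (205.6, 43, 38), (206.6, 40, 34), (207.6, 50, 33), (208.6, 77, 42), (209.6, 95, 52), (210.6, 95, 63), (211.6, 94, 79), (212.6, 104, 94), (213.6, 112, 104)]
[(213.1, 40, 33), (214.0, 45, 34), (214.9, 50, 33), (215.8, 60, 38), (216.7, 82, 49), (217.6, 97, 57), (218.5, 99, 62), (219.4, 97, 73), (220.3, 94, 86), (221.2, 98, 91)]
```

Run:
```python
from h import *
p=ctrl.snapshot("top")["color"][225:305,370:410,::-1]
a=cv2.imread("pics/top0.png")[225:305,370:410]
b=cv2.imread("pics/scene0.png")[212:252,245:285];q=ctrl.snapshot("scene")["color"][212:252,245:285,::-1]
cv2.imwrite("pics/c6.png",np.hstack([cv2.resize(x,(300,600),interpolation=cv2.INTER_CUBIC) for x in(a,p)]))
cv2.imwrite("pics/d6.png",np.hstack([cv2.resize(x,(400,400),interpolation=cv2.INTER_CUBIC) for x in(b,q)]))
```

```text
(no output)
```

View pics/c6.png

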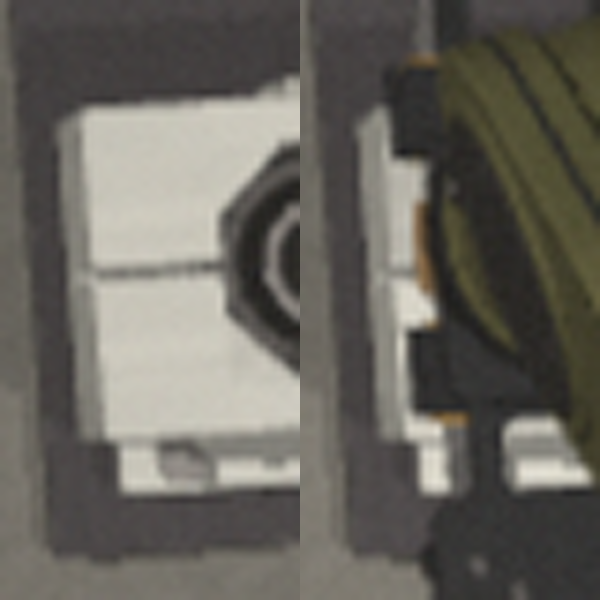

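View pics/d6.png

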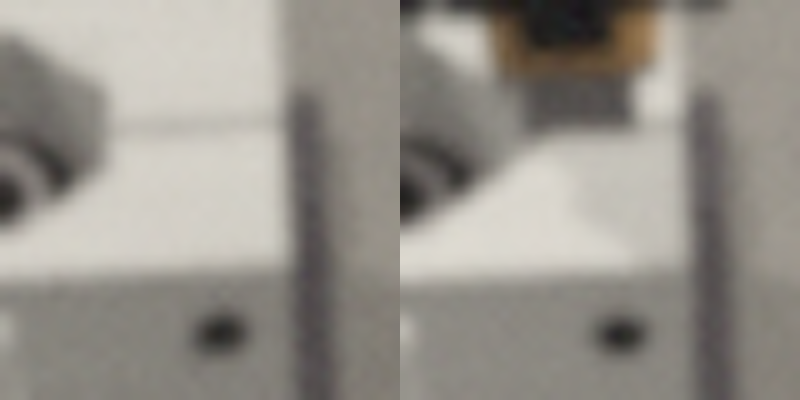

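{"method": "play_rows", "body": {
  "series": [1, 0, 1, 0, 0, 0, 0, 1, 0, 1, 0, 0, 0, 0, 1, 0, 1, 0, 0, 0, 0]
}}

```text
time_s: 11.3
ee_pos: [0.5734, -0.1355, 0.1415]
tcp_rot: [0.518, -0.481, 0.481, -0.518]
contact_force: [-4.4, -1.0, 8.1]
finger_gap: 0.315
```

Run:
```python
from h import *
go([.5738,-.1354,.1412],4.2)
b=cv2.imread("pics/scene0.png")[212:252,245:285];q=ctrl.snapshot("scene")["color"][:,:,::-1];cv2.imwrite("pics/scene7.png",q)
G=[cv2.cvtColor(x,cv2.COLOR_BGR2GRAY).astype(np.float32) for x in(cv2.imread("pics/scene0.png"),q)]
# sub-pixel shift of dowel holes & front details below the edge (template correlate)
for nm,(r0,r1,c0,c1) in{"Lhole":(241,249,261,273),"Rhole":(243,252,210,222),"rib":(241,258,232,250)}.items():
    (dx,dy),resp=cv2.phaseCorrelate(G[0][r0-3:r1+3,c0-3:c1+3].copy(),G[1][r0-3:r1+3,c0-3:c1+3].copy(),cv2.createHanningWindow((c1-c0+6,r1-r0+6),cv2.CV_32F));print(nm,round(dx,2),round(dy,2),round(resp,2))
p=ctrl.snapshot("scene");print("px/mm",proj(p,[.62,-.134,.05])-proj(p,[.619,-.134,.05]))
```

```text
t 11.3 at [ 0.5734 -0.1355  0.1415] F [-4.4 -1.   8.1] M [-0.08  0.91  0.01] gap 0.315
rot deg tool [ 0.03 -0.01  0.03] shift now-tool mm [-0.1  0.3  0.4] shift in target axes [-0.1  0.3  0.4]
Lhole -0.22 1.21 1.0
Rhole -0.4 0.7 0.76
rib -0.12 0.06 0.88
px/mm [-0.02461037  0.32266091]
```

```bash
cat >> h.py <<'E'
def holes(img,verbose=True):
    g=cv2.cvtColor(img,cv2.COLOR_BGR2GRAY).astype(float);o=[]
    for r0,r1,c0,c1 in((238,254,259,276),(240,256,208,225)):
        s=g[r0:r1,c0:c1];m=cv2.GaussianBlur(s,(3,3),0);k=np.unravel_index(m[3:-3,3:-3].argmin(),m[3:-3,3:-3].shape);y,x=k[0]+3,k[1]+3
        w=s[y-3:y+4,x-3:x+4];b=np.percentile(w,75);w=np.clip(b-8-w,0,None);yy,xx=np.mgrid[-3:4,-3:4]
        o.append((c0+x+(w*xx).sum()/w.sum(),r0+y+(w*yy).sum()/w.sum()))
    return np.array(o)
def hopen():
    "opening (L,R) mm from the dowel holes in the front face, z taken .05"
    p=ctrl.snapshot("scene");a=holes(cv2.imread("pics/scene0.png"));b=holes(np.ascontiguousarray(p["color"][:,:,::-1]))
    d=(b-a);print("hole px shift L",d[0].round(2),"R",d[1].round(2),"open mm L %.2f R %.2f"%(d[0][1]/.3227,d[1][1]/.3227));return d
E
python3 -c "
from h import *
print(holes(cv2.imread('pics/scene0.png')).round(2))
hopen();hopen()"
```

```text
[[266.59 244.92]
 [215.39 247.59]]
hole px shift L [-0.33  0.31] R [-0.63 -0.31] open mm L 0.95 R -0.95
hole px shift L [-0.3   0.34] R [-0.64 -0.3 ] open mm L 1.04 R -0.93
```

Run:
```python
from h import *
a=cv2.imread("pics/scene0.png")[205:265,198:282];b=cv2.imread("pics/scene7.png")[205:265,198:282]
cv2.imwrite("pics/e7.png",np.vstack([cv2.resize(x,(420,300),interpolation=cv2.INTER_CUBIC) for x in(a,b)]))
A=cv2.imread("pics/scene0.png",0).astype(np.float32);B=cv2.imread("pics/scene7.png",0).astype(np.float32)
for nm,(r0,r1,c0,c1) in{"tin":(190,245,105,165),"tray":(240,310,85,160),"wheel":(270,360,350,450),"loupe":(300,360,245,310),"plate":(262,285,195,250)}.items():
    print(nm,np.round(cv2.phaseCorrelate(A[r0:r1,c0:c1].copy(),B[r0:r1,c0:c1].copy(),cv2.createHanningWindow((c1-c0,r1-r0),cv2.CV_32F)),2) if 0 else cv2.phaseCorrelate(A[r0:r1,c0:c1].copy(),B[r0:r1,c0:c1].copy(),cv2.createHanningWindow((c1-c0,r1-r0),cv2.CV_32F)))
```

```text
tin ((-0.1204772390342903, 0.47794755539070977), 0.5481962827841441)
tray ((0.531345815780611, 0.02668067625668158), 0.9498345044807152)
wheel ((-0.08880047729494578, 0.07254525584473015), 1.0711598958969115)
loupe ((-0.011658009177239137, 0.18141032647394084), 0.7919016356821413)
plate ((-0.1413546244128483, -0.18172157357880891), 1.047738026910358)
```

View pics/e7.png

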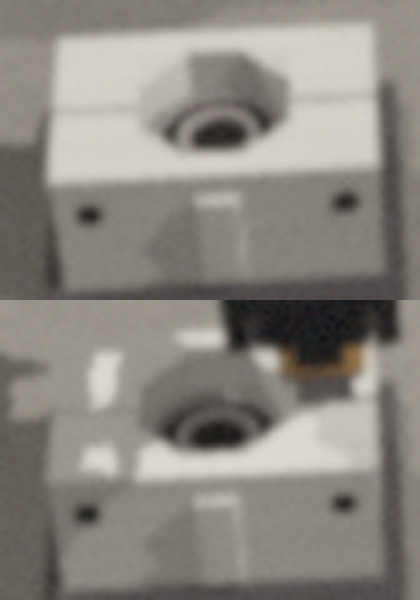

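{"method": "play_rows", "body": {
  "series": [1, 0, -6, 0, 0, 0, 0, 1, 0, -8, 0, 0, 0, 0, 1, 0, -8, 0, 0, 0, 0, 1, 0, -4, 0, 0, 0, 0, 1, 15, 0, 0, 0, 0, 0, 1, 25, 0, 0, 0, 0, 0, 1, 25, 0, 0, 0, 0, 0, 1, 20, 0, 0, 0, 0, 0, 1, 15, 0, 0, 0, 0, 0, 1, 0, 0, 0, 0, 0, 0]
}}

```text
time_s: 12.75
ee_pos: [0.5808, -0.2368, 0.1669]
tcp_rot: [0.518, -0.482, 0.482, -0.517]
contact_force: [0.6, -0.6, -1.9]
finger_gap: 0.315
```

Run:
```python
from h import *
go([.5738+.00733,-.1354-.0997,.1672],4.2)
hopen()
q=ctrl.snapshot("scene")["color"][:,:,::-1];cv2.imwrite("pics/scene8.png",q)
a=q[195:265,190:290]
cv2.imwrite("pics/e8.png",cv2.resize(a,(800,560),interpolation=cv2.INTER_CUBIC))
t=ctrl.snapshot("top")["color"][225:305,362:462,::-1]
cv2.imwrite("pics/t8.png",cv2.resize(t,(700,560),interpolation=cv2.INTER_CUBIC))
```

```text
t 12.75 at [ 0.5808 -0.2368  0.1669] F [ 0.6 -0.6 -1.9] M [ 0.01 -0.11 -0.04] gap 0.315
rot deg tool [ 0.01 -0.14  0.03] shift now-tool mm [-1.6 -0.3  0.4] shift in target axes [-1.6 -0.3  0.4]
hole px shift L [-0.28  0.33] R [-0.43 -0.08] open mm L 1.04 R -0.24
```

View pics/e8.png

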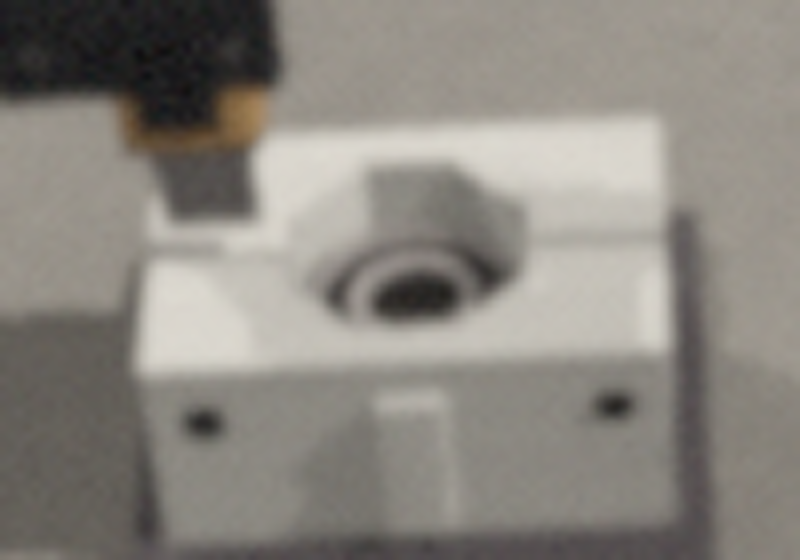

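View pics/t8.png

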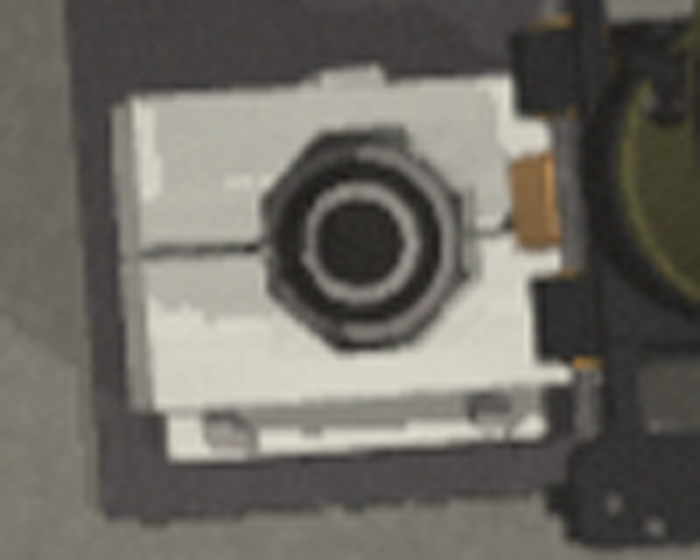

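```bash
cat >> h.py <<'E'
def half(s,thr):
    # first crossing upward of thr going down the column, sub-pixel
    k=np.where((s[:-1]<thr)&(s[1:]>=thr))[0][0];return k+(thr-s[k])/(s[k+1]-s[k])
def topopen(cols):
    p=ctrl.snapshot("top");a=cv2.cvtColor(cv2.imread("pics/top0.png"),cv2.COLOR_BGR2GRAY).astype(float);b=cv2.cvtColor(p["color"],cv2.COLOR_RGB2GRAY).astype(float);D=[]
    for c in cols:
        r=[]
        for g in(a,b):
            s=g[230:250,c];lo=np.median(s[:4]);hi=np.median(s[-5:]);r.append(230+half(s,(lo+hi)/2))
        D.append(-(r[1]-r[0])*1000*(1.253-.078)/552)
    print(cols[0],"top-edge opening mm",np.round(D,1),"median",np.median(D).round(2))
E
python3 -c "
from h import *
topopen(list(range(384,400)));topopen(list(range(418,432)))
g=cv2.cvtColor(ctrl.snapshot('top')['color'],cv2.COLOR_RGB2GRAY).astype(int)
a=cv2.imread('pics/top0.png',0).astype(int)
for c in(386,390,394):print(a[254:266,c],g[254:266,c])
"
```

```text
384 top-edge opening mm [1.2 1.3 1.3 1.8 1.8 1.4 1.4 1.3 1.6 1.6 1.1 1.2 1.5 0.8 0.8 0.7] median 1.34
418 top-edge opening mm [ 0.1  0.3  0.6  0.7  0.4  0.2  0.5  0.1 -0.   0.2  0.3  0.1  0.4  0.8] median 0.29
[202 199 196 197 198 197 160 119 165 198 197 195] [181 178 176 180 180 151 105 115 162 178 178 175]
[201 196 196 197 198 196 154 122 173 196 196 195] [179 178 176 180 178 152  98 112 159 176 177 177]
[199 197 194 198 199 183 139 152 193 197 198 197] [178 177 177 177 178 144  82 133 173 177 177 176]
```

Run:
```python
from h import *
p=ctrl.snapshot("scene");g=cv2.cvtColor(p["color"],cv2.COLOR_RGB2GRAY).astype(int)
s=ctrl.get_state();P=np.array(s["ee_pos"]);a=np.radians(4.2);n=np.array([np.cos(a),np.sin(a),0]);e=np.array([-np.sin(a),np.cos(a),0])
o=P-[0,0,.0791];print(P.round(4))
print("pred tip edge",[proj(p,o-n*.0055+e*y).round(2).tolist() for y in(-.013,.013)],"handle bottom",[proj(p,o+n*.014+e*y+[0,0,.042]).round(2).tolist() for y in(-.019,.019)])
print(g[216:232,[213,215,217,219]].T);print(g[218,206:226])
print(p["color"][208:218,207].tolist())
```

```text
[ 0.5812 -0.2342  0.1672]
pred tip edge [[210.15, 222.81], [222.25, 222.2]] handle bottom [[204.44, 214.17], [222.78, 213.28]]
[[ 81  80  81  84  81  91 124 164 181 167 159 179 202 211 215 215]
 [ 79  80  78  80  82  94 132 170 180 170 162 173 192 203 209 214]
 [ 82  81  79  81  82  98 134 173 189 178 167 176 189 194 199 204]
 [ 82  82  83  82  84  97 137 181 199 198 183 182 189 194 195 195]]
[148 151 159 162 139  97  84  81  84  78  82  79  82  83  83 107 154 197
 211 213]
[[65, 52, 38], [77, 60, 44], [84, 65, 47], [94, 72, 51], [106, 84, 63], [115, 99, 83], [124, 116, 106], [143, 137, 128], [149, 144, 137], [153, 148, 140]]
```

Run:
```python
from h import *
p=ctrl.snapshot("scene");a=np.radians(4.2);n=np.array([np.cos(a),np.sin(a),0]);e=np.array([-np.sin(a),np.cos(a),0])
def hb(img,c,r0,r1):
    s=img[r0:r1,c].astype(int);q=s[:,2]-s[:,0];return q
for f,P,c in(("scene7",[.5734,-.1355,.1415],257),("scene8",[.5812,-.2368,.1669],207)):
    im=cv2.imread(f"pics/{f}.png");o=np.array(P)-[0,0,.0791]
    X=[proj(p,o+n*.014+e*y+[0,0,.042]).round(2).tolist() for y in(-.019,.019)]
    print(f,X);
    for cc in(c-1,c,c+1,c+9):print(cc,im[206:228,cc,2]-im[206:228,cc,0].astype(int))
```

```text
scene7 [[252.81, 220.8], [270.61, 219.91]]
256 [ 2 -3 -1 -1 -3  6 -2  5 18 28 39 44 46 43 26 13  9 11 10  9 11 12]
257 [ 0  1  2  4  1  8 -3  3  7 19 19 27 36 38 25 13  8 10  6 10 13 12]
258 [-2 -1 -1 -1  1  1  0 -2  2 -1 -1 20 34 38 24 13  6  8  6 10 10 11]
266 [ 1 -1 -1  0 -2  3 -1  7 21 32 37 40 48 42 23  9  7  8 12 12 12 12]
scene8 [[203.22, 214.29], [221.56, 213.39]]
206 [12 23 34 37 49 44 41 29 19 14 13 14 13 15 14 15 14 14 14 13 13 14]
207 [ 2 16 19 22 29 36 42 32 19 15 13 14 12 16 13 13 13 14 13 13 15 13]
208 [-3  3  5  8 14 29 44 35 20 11 13 13 14 16 13 15 12 13 13 12 12 12]
216 [ 7 15 17 15 23 41 43 33 16  7  4  6  7  8  5  8 11 13 11 11 10 12]
```

{"method": "play_rows", "body": {
  "series": [1, 0, 4, 0, 0, 0, 0, 1, 0, 4, 0, 0, 0, 0, 1, 0, 2, 0, 0, 0, 0, 1, 0, 1, 0, 0, 0, 0, 1, 0, 1, 0, 0, 0, 0, 1, 0, 1, 0, 0, 0, 0, 1, 0, 1, 0, 0, 0, 0]
}}

```text
time_s: 14.02
ee_pos: [0.5811, -0.2352, 0.1531]
tcp_rot: [-0.518, 0.481, -0.481, 0.518]
contact_force: [-0.3, 0.5, -1.1]
finger_gap: 0.313
```

{"method": "play_rows", "body": {
  "series": [1, 0, 1, 0, 0, 0, 0, 1, 0, 1, 0, 0, 0, 0, 1, 0, 1, 0, 0, 0, 0]
}}

```text
time_s: 14.4
ee_pos: [0.5806, -0.2353, 0.15]
tcp_rot: [0.518, -0.482, 0.481, -0.518]
contact_force: [-0.8, -0.5, -1.4]
finger_gap: 0.313
```

{"method": "play_rows", "body": {
  "series": [1, 0, 1, 0, 0, 0, 0, 1, 0, 1, 0, 0, 0, 0, 1, 0, 1, 0, 0, 0, 0]
}}

```text
time_s: 14.78
ee_pos: [0.5807, -0.2353, 0.1473]
tcp_rot: [0.518, -0.482, 0.481, -0.518]
contact_force: [-2.4, 0.0, 3.2]
finger_gap: 0.314
```

{"method": "play_rows", "body": {
  "series": [1, 0, 1, 0, 0, 0, 0, 1, 0, 1, 0, 0, 0, 0, 1, 0, 1, 0, 0, 0, 0, 1, 0, 1, 0, 0, 0, 0]
}}

```text
time_s: 15.28
ee_pos: [0.5807, -0.2354, 0.1434]
tcp_rot: [0.518, -0.481, 0.481, -0.518]
contact_force: [-4.3, 0.1, 5.7]
finger_gap: 0.313
```

{"method": "play_rows", "body": {
  "series": [1, 0, 1.2, 0, 0, 0, 0, 1, 0, 1.2, 0, 0, 0, 0, 1, 0, 1.2, 0, 0, 0, 0, 1, 0, 1.2, 0, 0, 0, 0]
}}

```text
time_s: 15.78
ee_pos: [0.5807, -0.2355, 0.1388]
tcp_rot: [0.518, -0.481, 0.481, -0.518]
contact_force: [-4.6, 0.4, 7.3]
finger_gap: 0.314
```

Run:
```python
from h import *
go([.5806,-.2353,.1385],4.2)
hopen();topopen(list(range(384,396)))
q=ctrl.snapshot("scene")["color"][:,:,::-1];cv2.imwrite("pics/scene9.png",q)
cv2.imwrite("pics/e9.png",cv2.resize(q[195:265,190:290],(800,560),interpolation=cv2.INTER_CUBIC))
```

```text
t 15.775 at [ 0.5807 -0.2355  0.1388] F [-4.6  0.4  7.3] M [-0.14  1.02  0.04] gap 0.314
rot deg tool [ 0.04 -0.01  0.05] shift now-tool mm [-0.2  0.3 -0.1] shift in target axes [-0.2  0.3 -0.1]
hole px shift L [0.26 0.34] R [-0.05  0.59] open mm L 1.05 R 1.82
384 top-edge opening mm [0.2 0.6 0.6 0.5 1.2 1.  0.9 1.1 1.7 1.7 1.5 1.3] median 1.05
```

View pics/e9.png

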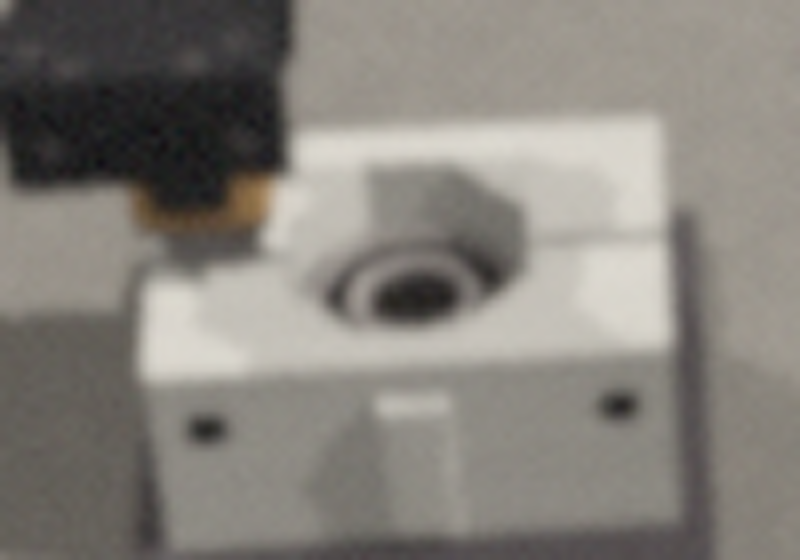

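{"method": "play_rows", "body": {
  "series": [1, 0, -6, 0, 0, 0, 0, 1, 0, -8, 0, 0, 0, 0, 1, 0, -8, 0, 0, 0, 0, 1, 0, -5, 0, 0, 0, 0, 1, -15, 0, 0, 0, 0, 0, 1, -25, 0, 0, 0, 0, 0, 1, -25, 0, 0, 0, 0, 0, 1, -20, 0, 0, 0, 0, 0, 1, -15, 0, 0, 0, 0, 0, 1, 0, 0, 0, 0, 0, 0]
}}

```text
time_s: 17.18
ee_pos: [0.5739, -0.1338, 0.1654]
tcp_rot: [-0.518, 0.481, -0.481, 0.519]
contact_force: [-0.2, 0.2, -1.5]
finger_gap: 0.314
```

{"method": "play_rows", "body": {
  "series": [1, 0, 0, 0, 0, 0, 0]
}}

```text
time_s: 17.3
ee_pos: [0.5737, -0.1366, 0.1652]
tcp_rot: [0.518, -0.481, 0.482, -0.517]
contact_force: [0.3, -0.8, -2.3]
finger_gap: 0.319
```

Run:
```python
from h import *
go([.5738,-.1354,.15],4.2)
hopen()
t=ctrl.snapshot("top")["color"][225:305,362:462,::-1]
cv2.imwrite("pics/t10.png",cv2.resize(t,(700,560),interpolation=cv2.INTER_CUBIC))
topopen(list(range(436,444)))
```

```text
t 17.3 at [ 0.5737 -0.1366  0.1652] F [ 0.3 -0.8 -2.3] M [-0.07 -0.05  0.01] gap 0.319
rot deg tool [ 0.01 -0.07  0.07] shift now-tool mm [-1.2 15.2  0.2] shift in target axes [-1.2 15.2  0.2]
hole px shift L [0.29 0.31] R [-0.12  0.65] open mm L 0.97 R 2.00Traceback (most recent call last):
  File "<stdin>", line 6, in <module>
  File "h.py", line 75, in topopen
    s=g[230:250,c];lo=np.median(s[:4]);hi=np.median(s[-5:]);r.append(230+half(s,(lo+hi)/2))
                                                                         ~~~~^^^^^^^^^^^^^
  File "h.py", line 69, in half
    k=np.where((s[:-1]<thr)&(s[1:]>=thr))[0][0];return k+(thr-s[k])/(s[k+1]-s[k])
      ~~~~~~~~~~~~~~~~~~~~~~~~~~~~~~~~~~~~~~^^^
IndexError: index 0 is out of bounds for axis 0 with size 0
```

View pics/t10.png

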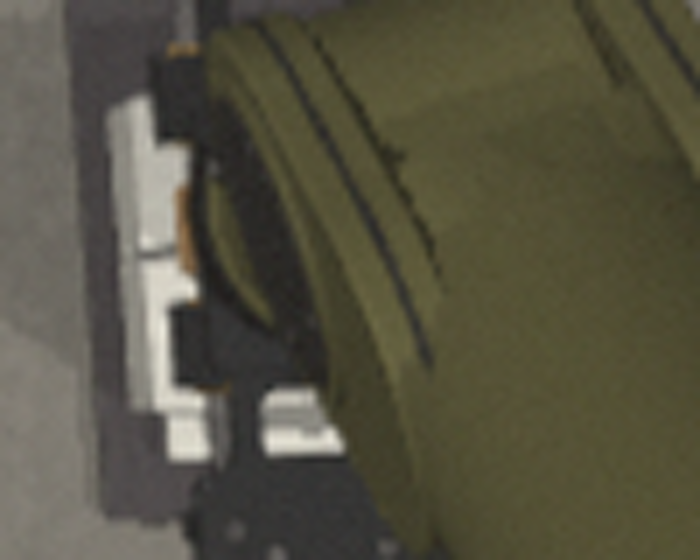

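R is about 2 mm open and L about 1.1 mm. Next is the left end, to about 3.5 mm.

{"method": "play_rows", "body": {
  "series": [1, 0, 4, 0, 0, 0, 0, 1, 0, 4, 0, 0, 0, 0, 1, 0, 2, 0, 0, 0, 0, 1, 0, 2, 0, 0, 0, 0, 1, 0, 2, 0, 0, 0, 0, 1, 0, 2, 0, 0, 0, 0, 1, 0, 1, 0, 0, 0, 0]
}}

```text
time_s: 18.32
ee_pos: [0.5737, -0.1354, 0.1482]
tcp_rot: [0.518, -0.481, 0.481, -0.518]
contact_force: [0.1, -0.3, -1.6]
finger_gap: 0.313
```

{"method": "play_rows", "body": {
  "series": [1, 0, 1, 0, 0, 0, 0, 1, 0, 1, 0, 0, 0, 0, 1, 0, 1, 0, 0, 0, 0, 1, 0, 1, 0, 0, 0, 0]
}}

```text
time_s: 18.82
ee_pos: [0.5734, -0.1355, 0.1443]
tcp_rot: [0.518, -0.481, 0.481, -0.518]
contact_force: [-1.4, -0.6, 1.2]
finger_gap: 0.315
```

{"method": "play_rows", "body": {
  "series": [1, 0, 1.2, 0, 0, 0, 0, 1, 0, 1.2, 0, 0, 0, 0, 1, 0, 1.2, 0, 0, 0, 0, 1, 0, 1.2, 0, 0, 0, 0]
}}

```text
time_s: 19.32
ee_pos: [0.5734, -0.1356, 0.1398]
tcp_rot: [0.518, -0.481, 0.481, -0.518]
contact_force: [-3.7, 0.2, 6.8]
finger_gap: 0.311
```

{"method": "play_rows", "body": {
  "series": [1, 0, 1.2, 0, 0, 0, 0, 1, 0, 1.2, 0, 0, 0, 0, 1, 0, 1.2, 0, 0, 0, 0, 1, 0, 1.2, 0, 0, 0, 0]
}}

```text
time_s: 19.82
ee_pos: [0.5734, -0.1356, 0.1352]
tcp_rot: [0.518, -0.481, 0.481, -0.518]
contact_force: [-4.1, -0.7, 8.4]
finger_gap: 0.313
```

Run:
```python
from h import *
go([.5738,-.1354,.134],4.2)
hopen()
```

```text
t 19.825 at [ 0.5734 -0.1356  0.1352] F [-4.1 -0.7  8.4] M [-0.06  0.93 -0.  ] gap 0.313
rot deg tool [ 0.03 -0.01  0.03] shift now-tool mm [-0.1  1.2  0.4] shift in target axes [-0.1  1.2  0.4]
hole px shift L [-0.03  0.86] R [-0.41  0.61] open mm L 2.66 R 1.90
```

{"method": "play_rows", "body": {
  "series": [1, 0, 1, 0, 0, 0, 0, 1, 0, 1, 0, 0, 0, 0, 1, 0, 0, 0, 0, 0, 0]
}}

```text
time_s: 20.25
ee_pos: [0.5734, -0.1355, 0.1331]
tcp_rot: [0.518, -0.481, 0.481, -0.518]
contact_force: [-4.0, -1.1, 5.4]
finger_gap: 0.313
```

{"method": "play_rows", "body": {
  "series": [1, 0, -6, 0, 0, 0, 0, 1, 0, -8, 0, 0, 0, 0, 1, 0, -8, 0, 0, 0, 0, 1, 0, -10, 0, 0, 0, 0, 1, 15, 0, 0, 0, 0, 0, 1, 25, 0, 0, 0, 0, 0, 1, 25, 0, 0, 0, 0, 0, 1, 20, 0, 0, 0, 0, 0, 1, 15, 0, 0, 0, 0, 0, 1, 0, 0, 0, 0, 0, 0]
}}

```text
time_s: 21.5
ee_pos: [0.5808, -0.2368, 0.1645]
tcp_rot: [0.518, -0.482, 0.482, -0.517]
contact_force: [0.1, -0.3, -1.1]
finger_gap: 0.313
```

Run:
```python
from h import *
hopen();go([.5811,-.2352,.15],4.2);topopen(list(range(384,400)))
```

```text
hole px shift L [-0.38  1.23] R [-0.48  0.68] open mm L 3.80 R 2.11
t 21.55 at [ 0.581  -0.2351  0.1646] F [-0.6 -0.2 -1.7] M [ 0.01 -0.1  -0.02] gap 0.31
rot deg tool [ 0.   -0.03 -0.03] shift now-tool mm [ 0.1 14.6  0.1] shift in target axes [ 0.1 14.6  0.1]
384 top-edge opening mm [3.8 4.1 4.  4.  4.1 3.9 3.8 3.7 4.1 4.3 3.7 3.5 3.6 3.  3.5 3.5] median 3.76
```

{"method": "play_rows", "body": {
  "series": [1, 0, 4, 0, 0, 0, 0, 1, 0, 4, 0, 0, 0, 0, 1, 0, 2, 0, 0, 0, 0, 1, 0, 2, 0, 0, 0, 0, 1, 0, 2, 0, 0, 0, 0, 1, 0, 2, 0, 0, 0, 0, 1, 0, 2, 0, 0, 0, 0, 1, 0, 2, 0, 0, 0, 0]
}}

```text
time_s: 22.6
ee_pos: [0.581, -0.2352, 0.1446]
tcp_rot: [0.518, -0.481, 0.481, -0.518]
contact_force: [-0.3, -0.7, -1.6]
finger_gap: 0.314
```

{"method": "play_rows", "body": {
  "series": [1, 0, 1.2, 0, 0, 0, 0, 1, 0, 1.2, 0, 0, 0, 0, 1, 0, 1.2, 0, 0, 0, 0, 1, 0, 1.2, 0, 0, 0, 0, 1, 0, 1.2, 0, 0, 0, 0]
}}

```text
time_s: 23.22
ee_pos: [0.5807, -0.2354, 0.139]
tcp_rot: [0.518, -0.482, 0.481, -0.518]
contact_force: [-3.6, 0.1, 4.4]
finger_gap: 0.312
```

{"method": "play_rows", "body": {
  "series": [1, 0, 1.2, 0, 0, 0, 0, 1, 0, 1.2, 0, 0, 0, 0, 1, 0, 1.2, 0, 0, 0, 0, 1, 0, 1.2, 0, 0, 0, 0, 1, 0, 1.2, 0, 0, 0, 0]
}}

```text
time_s: 23.85
ee_pos: [0.5807, -0.2355, 0.1332]
tcp_rot: [0.518, -0.481, 0.481, -0.518]
contact_force: [-4.7, -0.2, 7.1]
finger_gap: 0.313
```

Run:
```python
from h import *
hopen();go([.5811,-.2352,.1265],4.2)
```

```text
hole px shift L [-0.04  1.17] R [-0.19  1.17] open mm L 3.63 R 3.61
t 23.9 at [ 0.5807 -0.2355  0.133 ] F [-3.8  0.1  5.3] M [-0.1   0.87  0.03] gap 0.314
rot deg tool [ 0.04 -0.01  0.04] shift now-tool mm [-0.2  6.5  0.5] shift in target axes [-0.2  6.5  0.5]
```

{"method": "play_rows", "body": {
  "series": [1, 0, 1.2, 0, 0, 0, 0, 1, 0, 1.2, 0, 0, 0, 0, 1, 0, 1.2, 0, 0, 0, 0, 1, 0, 1.2, 0, 0, 0, 0, 1, 0, 1.2, 0, 0, 0, 0, 1, 0, 1, 0, 0, 0, 0, 1, 0, 0, 0, 0, 0, 0]
}}

```text
time_s: 24.78
ee_pos: [0.5807, -0.2357, 0.1261]
tcp_rot: [0.518, -0.481, 0.481, -0.518]
contact_force: [-4.0, -0.9, 5.5]
finger_gap: 0.314
```

Run:
```python
from h import *
hopen();go([.5811,-.2352,.1265],4.2)
```

```text
hole px shift L [0.6  1.19] R [0.25 1.91] open mm L 3.70 R 5.91
t 24.825 at [ 0.5807 -0.2357  0.1261] F [-3.8 -0.4  5.5] M [-0.19  0.87  0.06] gap 0.315
rot deg tool [ 0.04 -0.01  0.05] shift now-tool mm [-0.5 -0.4  0.5] shift in target axes [-0.5 -0.4  0.5]
```

{"method": "play_rows", "body": {
  "series": [1, 0, -6, 0, 0, 0, 0, 1, 0, -10, 0, 0, 0, 0, 1, 0, -12, 0, 0, 0, 0, 1, 0, -11, 0, 0, 0, 0, 1, -15, 0, 0, 0, 0, 0, 1, -25, 0, 0, 0, 0, 0, 1, -25, 0, 0, 0, 0, 0, 1, -20, 0, 0, 0, 0, 0, 1, -15, 0, 0, 0, 0, 0, 1, 0, 0, 0, 0, 0, 0]
}}

```text
time_s: 26.08
ee_pos: [0.5739, -0.1338, 0.1648]
tcp_rot: [-0.518, 0.481, -0.481, 0.519]
contact_force: [-0.1, 0.4, -1.7]
finger_gap: 0.313
```

Run:
```python
from h import *
hopen();go([.5738,-.1354,.1245],4.2)
```

```text
hole px shift L [0.56 1.18] R [-0.01  1.76] open mm L 3.64 R 5.46
t 26.125 at [ 0.5738 -0.1354  0.1647] F [ 0.8  0.6 -2.3] M [-0.13 -0.07 -0.04] gap 0.311
rot deg tool [0.01 0.04 0.04] shift now-tool mm [-0.1 40.2 -0. ] shift in target axes [-0.  40.2 -0. ]
```

{"method": "play_rows", "body": {
  "series": [1, 0, 4, 0, 0, 0, 0, 1, 0, 4, 0, 0, 0, 0, 1, 0, 2.5, 0, 0, 0, 0, 1, 0, 2.5, 0, 0, 0, 0, 1, 0, 2.5, 0, 0, 0, 0, 1, 0, 2.5, 0, 0, 0, 0, 1, 0, 2, 0, 0, 0, 0, 1, 0, 2, 0, 0, 0, 0, 1, 0, 2, 0, 0, 0, 0]
}}

```text
time_s: 27.25
ee_pos: [0.5738, -0.1354, 0.1406]
tcp_rot: [0.518, -0.481, 0.481, -0.518]
contact_force: [-0.5, 0.3, -2.1]
finger_gap: 0.312
```

{"method": "play_rows", "body": {
  "series": [1, 0, 1.2, 0, 0, 0, 0, 1, 0, 1.2, 0, 0, 0, 0, 1, 0, 1.2, 0, 0, 0, 0, 1, 0, 1.2, 0, 0, 0, 0, 1, 0, 1.2, 0, 0, 0, 0, 1, 0, 1.2, 0, 0, 0, 0]
}}

```text
time_s: 28.0
ee_pos: [0.5734, -0.1356, 0.1337]
tcp_rot: [0.518, -0.481, 0.481, -0.518]
contact_force: [-2.7, -0.7, 4.0]
finger_gap: 0.31
```

{"method": "play_rows", "body": {
  "series": [1, 0, 1.2, 0, 0, 0, 0, 1, 0, 1.2, 0, 0, 0, 0, 1, 0, 1.2, 0, 0, 0, 0, 1, 0, 1.2, 0, 0, 0, 0, 1, 0, 1.2, 0, 0, 0, 0, 1, 0, 1.2, 0, 0, 0, 0, 1, 0, 1.2, 0, 0, 0, 0, 1, 0, 1.2, 0, 0, 0, 0]
}}

```text
time_s: 29.0
ee_pos: [0.5734, -0.1356, 0.1244]
tcp_rot: [0.518, -0.481, 0.481, -0.518]
contact_force: [-3.8, -0.6, 6.4]
finger_gap: 0.318
```

Run:
```python
from h import *
hopen();go([.5738,-.1354,.1235],4.2)
```

```text
hole px shift L [0.03 1.94] R [-0.36  1.91] open mm L 6.01 R 5.91
t 29.05 at [ 0.5734 -0.1356  0.1242] F [-4.5  0.4  6.2] M [-0.15  0.82 -0.02] gap 0.312
rot deg tool [ 0.03 -0.02  0.03] shift now-tool mm [-0.1  0.7  0.4] shift in target axes [-0.1  0.7  0.4]
```

{"method": "play_rows", "body": {
  "series": [1, 0, 1.2, 0, 0, 0, 0, 1, 0, 0.8, 0, 0, 0, 0, 1, 0, 0, 0, 0, 0, 0, 1, 0, -8, 0, 0, 0, 0, 1, 0, -12, 0, 0, 0, 0, 1, 0, -12, 0, 0, 0, 0, 1, 0, -11, 0, 0, 0, 0, 1, 15, 0, 0, 0, 0, 0, 1, 25, 0, 0, 0, 0, 0, 1, 25, 0, 0, 0, 0, 0]
}}

```text
time_s: 30.3
ee_pos: [0.5781, -0.2025, 0.1646]
tcp_rot: [0.518, -0.482, 0.482, -0.517]
contact_force: [0.6, 1.0, -1.8]
finger_gap: 0.315
```

{"method": "play_rows", "body": {
  "series": [1, 20, 0, 0, 0, 0, 0, 1, 15, 0, 0, 0, 0, 0, 1, 0, 0, 0, 0, 0, 0, 1, 0, 0, 0, 0, 0, 0]
}}

```text
time_s: 30.8
ee_pos: [0.5812, -0.2339, 0.165]
tcp_rot: [-0.518, 0.481, -0.481, 0.519]
contact_force: [0.1, 0.2, -1.8]
finger_gap: 0.314
```

Run:
```python
from h import *
hopen();go([.5811,-.2352,.1225],4.2);topopen(list(range(384,396)))
```

```text
hole px shift L [-0.14  2.26] R [-0.49  1.85] open mm L 6.99 R 5.72
t 30.85 at [ 0.5812 -0.2337  0.165 ] F [ 1.3  0.5 -2.1] M [-0.06 -0.03 -0.03] gap 0.313
rot deg tool [-0.01  0.1  -0.06] shift now-tool mm [ 1.6 42.5 -0.3] shift in target axes [ 1.5 42.5 -0.3]
384 top-edge opening mm [6.5 7.  7.  7.4 7.5 7.1 7.1 7.7 7.8 7.7 7.1 7. ] median 7.1
```

{"method": "play_rows", "body": {
  "series": [1, 0, 4, 0, 0, 0, 0, 1, 0, 4, 0, 0, 0, 0, 1, 0, 2.5, 0, 0, 0, 0, 1, 0, 2.5, 0, 0, 0, 0, 1, 0, 2.5, 0, 0, 0, 0, 1, 0, 2.5, 0, 0, 0, 0, 1, 0, 2, 0, 0, 0, 0, 1, 0, 2, 0, 0, 0, 0, 1, 0, 2, 0, 0, 0, 0, 1, 0, 2, 0, 0, 0, 0]
}}

```text
time_s: 32.15
ee_pos: [0.5811, -0.2352, 0.1388]
tcp_rot: [0.518, -0.481, 0.481, -0.518]
contact_force: [0.6, -0.8, -1.0]
finger_gap: 0.316
```

{"method": "play_rows", "body": {
  "series": [1, 0, 1.5, 0, 0, 0, 0, 1, 0, 1.5, 0, 0, 0, 0, 1, 0, 1.2, 0, 0, 0, 0, 1, 0, 1.2, 0, 0, 0, 0, 1, 0, 1.2, 0, 0, 0, 0, 1, 0, 1.2, 0, 0, 0, 0]
}}

```text
time_s: 32.9
ee_pos: [0.5808, -0.2353, 0.131]
tcp_rot: [0.518, -0.482, 0.481, -0.518]
contact_force: [-0.9, -0.5, -1.3]
finger_gap: 0.314
```

{"method": "play_rows", "body": {
  "series": [1, 0, 1.2, 0, 0, 0, 0, 1, 0, 1.2, 0, 0, 0, 0, 1, 0, 1.2, 0, 0, 0, 0, 1, 0, 1.2, 0, 0, 0, 0, 1, 0, 1.2, 0, 0, 0, 0, 1, 0, 1.2, 0, 0, 0, 0, 1, 0, 1, 0, 0, 0, 0, 1, 0, 0, 0, 0, 0, 0]
}}

```text
time_s: 33.9
ee_pos: [0.5806, -0.2354, 0.1232]
tcp_rot: [0.518, -0.481, 0.481, -0.518]
contact_force: [-4.3, 0.0, 5.2]
finger_gap: 0.312
```

Run:
```python
from h import *
hopen();go([.5811,-.2352,.1225],4.2);topopen(list(range(384,396)))
```

```text
hole px shift L [0.15 2.26] R [-0.35  2.4 ] open mm L 6.99 R 7.44
t 33.95 at [ 0.5806 -0.2354  0.1232] F [-3.4 -0.5  5.1] M [-0.12  0.8   0.01] gap 0.313
rot deg tool [ 0.05 -0.01  0.03] shift now-tool mm [-0.2  0.7  0.5] shift in target axes [-0.2  0.7  0.5]
384 top-edge opening mm [6.5 6.6 6.4 6.2 6.8 6.4 6.5 7.1 7.3 7.4 7.2 7.2] median 6.67
```

Both ends are now about 6.7–7 mm open. I'm withdrawing and taking the wedge back to its block.

{"method": "play_rows", "body": {
  "series": [1, 0, -8, 0, 0, 0, 0, 1, 0, -12, 0, 0, 0, 0, 1, 0, -15, 0, 0, 0, 0, 1, 0, -20, 0, 0, 0, 0, 1, 0, -20, 0, 0, 0, 0, 1, 0, -15, 0, 0, 0, 0, 1, 0, 0, 0, 0, 0, 0]
}}

```text
time_s: 34.88
ee_pos: [0.582, -0.2352, 0.2146]
tcp_rot: [-0.517, 0.48, -0.482, 0.519]
contact_force: [-0.1, -0.5, -3.0]
finger_gap: 0.316
```

Run:
```python
from h import *
hopen();plan([([.5733,.2048,.213],-5.5,11)],1)
```

```text
hole px shift L [0.15 2.21] R [-0.34  2.4 ] open mm L 6.85 R 7.44
1,-40,0,2,0,0.9,0, 1,-40,0,2,0,0.9,0, 1,-40,0,1,0,0.8,0, 1,-40,0,0,0,0.9,0, 1,-40,0,-0,0,0.9,0, 1,-40,0,-1,0,0.9,0, 1,-40,0,-1,0,0.9,0, 1,-40,0,-3,0,0.9,0, 1,-40,0,-2,-0.1,0.8,0, 1,-40,0,-4,0,0.9,0, 1,-39,0,-4,0,0.9,0,
```

{"method": "play_rows", "body": {
  "series": [1, -40, 0, 2, 0, 0.9, 0, 1, -40, 0, 2, 0, 0.9, 0, 1, -40, 0, 1, 0, 0.8, 0, 1, -40, 0, 0, 0, 0.9, 0, 1, -40, 0, 0, 0, 0.9, 0, 1, -40, 0, -1, 0, 0.9, 0, 1, -40, 0, -1, 0, 0.9, 0, 1, -40, 0, -3, 0, 0.9, 0, 1, -40, 0, -2, 0, 0.8, 0, 1, -40, 0, -4, 0, 0.9, 0]
}}

```text
time_s: 36.17
ee_pos: [0.5729, 0.1663, 0.2119]
tcp_rot: [-0.48, 0.52, -0.52, 0.479]
contact_force: [0.8, -0.7, -1.6]
finger_gap: 0.314
```

{"method": "play_rows", "body": {
  "series": [1, -39, 0, -4, 0, 0.9, 0, 1, 0, 0, 0, 0, 0, 0, 1, 0, 0, 0, 0, 0, 0]
}}

```text
time_s: 36.55
ee_pos: [0.5723, 0.2034, 0.212]
tcp_rot: [0.476, -0.523, 0.524, -0.475]
contact_force: [-0.0, -0.6, -1.9]
finger_gap: 0.318
```

Run:
```python
from h import *
go([.5733,.2048,.0951],-5.5);hopen()
q=ctrl.snapshot("scene")["color"][:,:,::-1];cv2.imwrite("pics/scene11.png",q)
cv2.imwrite("pics/s11.png",cv2.resize(q[140:260,350:500],(750,600),interpolation=cv2.INTER_CUBIC))
cv2.imwrite("pics/h11.png",cv2.resize(q[195:265,190:290],(800,560),interpolation=cv2.INTER_CUBIC))
```

```text
t 36.55 at [0.5723 0.2034 0.212 ] F [-0.  -0.6 -1.9] M [-0.09 -0.06  0.06] gap 0.318
rot deg tool [ 0.07 -0.    0.12] shift now-tool mm [ -1.7 116.9   1.1] shift in target axes [ -1.5 116.9   0.9]
hole px shift L [0.18 2.25] R [-0.33  2.39] open mm L 6.97 R 7.40
```

View pics/s11.png

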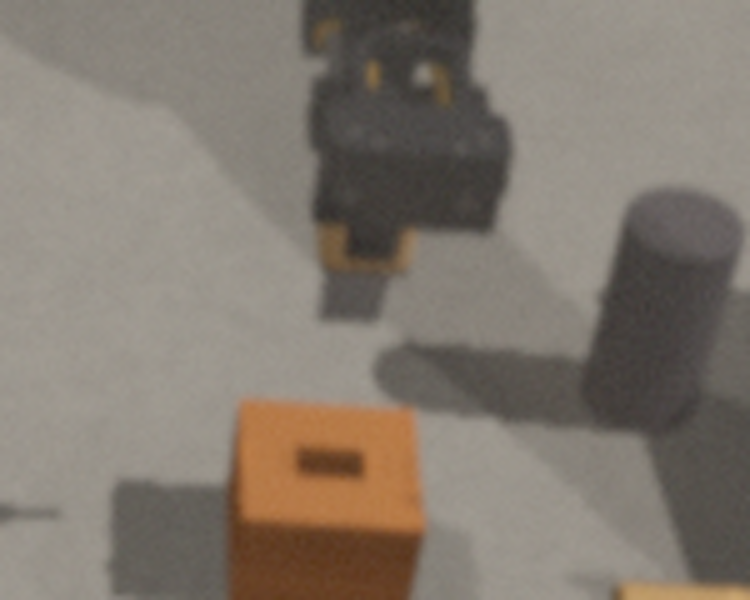

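View pics/h11.png

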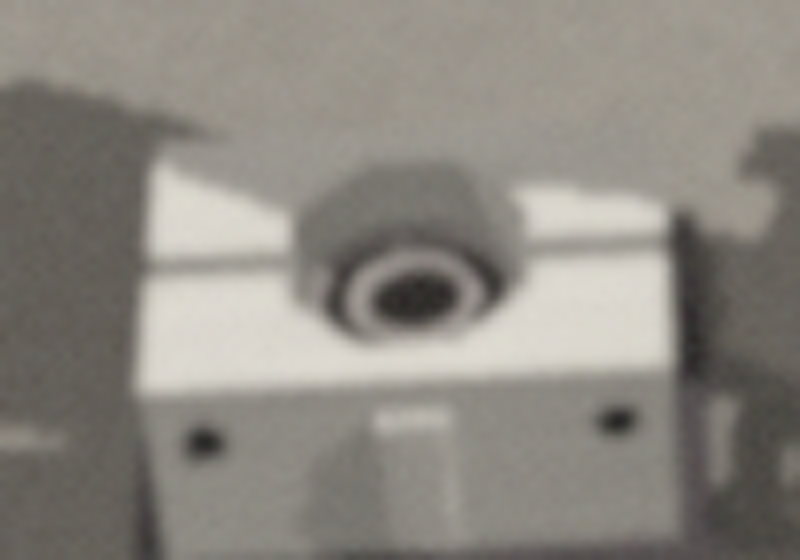

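The seam is plainly wider at both ends in the housing view, and the wedge hangs upright above the slot at (330,460). I'll settle on the pick-up line, then lower.

{"method": "play_rows", "body": {
  "series": [1, -1.6, 20, 1, 0, 0, 0, 1, 0, 20, 0, 0, 0, 0, 1, 0, 12, 0, 0, 0, 0, 1, 0, 5, 0, 0, 0, 0, 1, 0, 0, 0, 0, 0, 0, 1, 0, 0, 0, 0, 0, 0]
}}

```text
time_s: 37.4
ee_pos: [0.5742, 0.2061, 0.1565]
tcp_rot: [0.475, -0.523, 0.524, -0.476]
contact_force: [0.2, 0.6, -2.3]
finger_gap: 0.313
```

Run:
```python
from h import *
go([.5733,.2048,.0951],-5.5)
```

```text
t 37.4 at [0.5742 0.2061 0.1565] F [ 0.2  0.6 -2.3] M [-0.03 -0.09  0.04] gap 0.313
rot deg tool [-0.06 -0.01 -0.03] shift now-tool mm [ 1.4 61.4 -0.8] shift in target axes [ 1.4 61.4 -0.7]
```

{"method": "play_rows", "body": {
  "series": [1, 1.2, 6, -0.8, 0, 0, 0, 1, 0, 6, 0, 0, 0, 0, 1, 0, 4, 0, 0, 0, 0, 1, 0, 3, 0, 0, 0, 0, 1, 0, 3, 0, 0, 0, 0, 1, 0, 3, 0, 0, 0, 0]
}}

```text
time_s: 38.15
ee_pos: [0.5729, 0.2048, 0.1307]
tcp_rot: [0.475, -0.523, 0.523, -0.475]
contact_force: [0.6, 0.1, -1.5]
finger_gap: 0.311
```

Run:
```python
from h import *
go([.5733,.2048,.0951],-5.5)
```

```text
t 38.15 at [0.5729 0.2048 0.1307] F [ 0.6  0.1 -1.5] M [-0.01 -0.09 -0.04] gap 0.311
rot deg tool [-0.01 -0.    0.  ] shift now-tool mm [-0.  35.6  0.4] shift in target axes [-0.  35.6  0.4]
```

In the slot with no contact, so I continue down.

{"method": "play_rows", "body": {
  "series": [1, 0, 4, 0.3, 0, 0, 0, 1, 0, 4, 0, 0, 0, 0, 1, 0, 5, 0, 0, 0, 0, 1, 0, 5, 0, 0, 0, 0, 1, 0, 5, 0, 0, 0, 0, 1, 0, 5, 0, 0, 0, 0, 1, 0, 3, 0, 0, 0, 0]
}}

```text
time_s: 39.02
ee_pos: [0.5731, 0.2047, 0.0995]
tcp_rot: [-0.476, 0.523, -0.523, 0.475]
contact_force: [0.2, 0.0, -1.2]
finger_gap: 0.315
```

{"method": "play_rows", "body": {
  "series": [1, 0, 1.5, 0, 0, 0, 0, 1, 0, 1, 0, 0, 0, 0, 1, 0, 1, 0, 0, 0, 0]
}}

```text
time_s: 39.4
ee_pos: [0.5733, 0.2048, 0.0965]
tcp_rot: [0.475, -0.523, 0.523, -0.475]
contact_force: [-0.7, -0.1, -0.8]
finger_gap: 0.314
```

{"method": "play_rows", "body": {
  "series": [1, 0, 0.5, 0, 0, 0, 0, 1, 0, 0.5, 0, 0, 0, 0, 1, 0, 0.5, 0, 0, 0, 0, 1, 0, 0, 0, 0, 0, 0]
}}

```text
time_s: 39.9
ee_pos: [0.5732, 0.2048, 0.0951]
tcp_rot: [0.475, -0.523, 0.523, -0.475]
contact_force: [-0.2, -0.3, 1.7]
finger_gap: 0.312
```

{"method": "play_rows", "body": {
  "series": [-0.2, 0, 0, 0, 0, 0, 0, -0.6, 0, 0, 0, 0, 0, 0, -1, 0, 0, 0, 0, 0, 0, -1, 0, 0, 0, 0, 0, 0, -1, 0, 0, 0, 0, 0, 0, -1, 0, 0, 0, 0, 0, 0]
}}

```text
time_s: 40.65
ee_pos: [0.5732, 0.2048, 0.0949]
tcp_rot: [0.475, -0.523, 0.523, -0.475]
contact_force: [-0.0, 0.6, -0.2]
finger_gap: 0.973
```

{"method": "play_rows", "body": {
  "series": [-1, 0, -8, 0, 0, 0, 0, -1, 0, -15, 0, 0, 0, 0, -1, 0, -30, 0, 0, 0, 0, -1, 0, -40, 0, 0, 0, 0, -1, 0, -40, 0, 0, 0, 0, -1, 35, 0, -30, 0, 0, 0, -1, 40, 0, -40, 0, 0, 0, -1, 40, 0, -40, 0, 0, 0, -1, 0, 0, 0, 0, 0, 0]
}}

```text
time_s: 41.78
ee_pos: [0.4483, 0.0969, 0.2285]
tcp_rot: [0.477, -0.524, 0.524, -0.473]
contact_force: [0.1, 0.7, -0.1]
finger_gap: 1.002
```

Run:
```python
from h import *
go([.5733,.2048,.0951],-5.5);hopen()
q=ctrl.snapshot("scene")["color"][:,:,::-1];cv2.imwrite("pics/scene12.png",q)
t=ctrl.snapshot("top")["color"][:,:,::-1];cv2.imwrite("pics/top12.png",t)
```

```text
t 41.775 at [0.4483 0.0969 0.2285] F [ 0.1  0.7 -0.1] M [-0.01 -0.19  0.  ] gap 1.002
rot deg tool [ 0.22 -0.11  0.31] shift now-tool mm [-120.3  132.3  114.3] shift in target axes [-119.4  133.4  114.1]
hole px shift L [0.13 2.23] R [-0.33  2.36] open mm L 6.92 R 7.31
```

View pics/scene12.png

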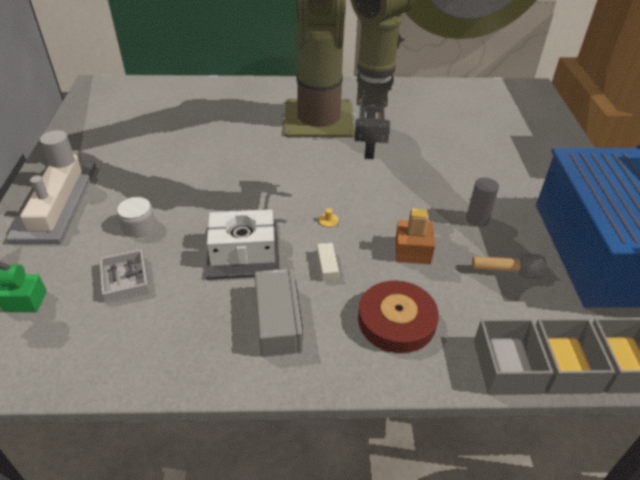

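View pics/top12.png

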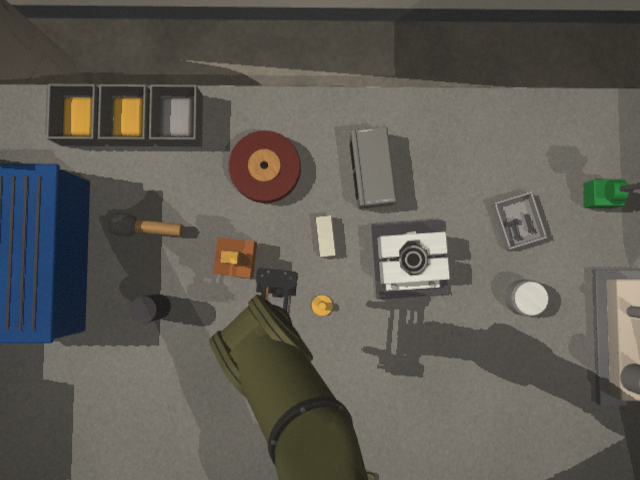

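Both pictures show the wedge upright in its block (top view cap at about (230,258), as at the start), the seam open and the other things in place. One last measurement, with both ends clear of the arm.

Run:
```python
from h import *
topopen(list(range(384,398)));topopen(list(range(430,444)))
p=ctrl.snapshot("top");q={**p}
for f in("top0","top12"):
    im=cv2.imread(f"pics/{f}.png")[:,:,::-1];H,S,V=cv2.split(cv2.cvtColor(np.ascontiguousarray(im),cv2.COLOR_RGB2HSV))
    y=(H[228:288,200:258]>17)&(S[228:288,200:258]>120)&(V[228:288,200:258]>110);print(f,rect(y,(200,228),p,.116)[0])
s=ctrl.get_state();print(s["time_s"],np.abs(s["dq"]).max().round(4))
```

```text
384 top-edge opening mm [7.1 7.1 6.9 6.9 7.5 7.2 7.1 7.7 7.8 7.7 7.2 7.2 7.3 6.7] median 7.17
430 top-edge opening mm [6.5 6.6 6.6 6.5 6.5 7.1 7.3 6.6 6.4 6.4 5.9 5.8 5.9 5.9] median 6.52
top0 ((572.9693603515625, 204.54638671875), (35.05513381958008, 25.35405158996582), 83.81375122070312)
top12 ((571.6162109375, 204.6806182861328), (24.630441665649414, 32.961299896240234), 0.1653241217136383)
42.075 0.0086
```

Run:
```python
import cv2,numpy as np
f=[cv2.resize(cv2.imread(f"pics/{n}.png")[r0:r0+60,c0:c0+60],(380,380),interpolation=cv2.INTER_CUBIC) for n,r0,c0 in(("top0",228,205),("top12",228,205))]
cv2.imwrite("pics/cap12.png",np.hstack(f))
```

```text
(no output)
```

View pics/cap12.png

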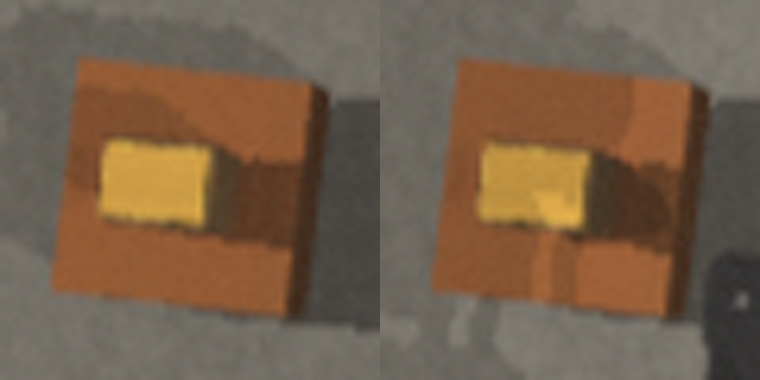

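The crops match: the cap is in the same place and at the same angle as at the start, so the odd angle reading came from a shadow across it. I'm handing in the job.

```bash
python3 -c "
from rig import ctrl
print(ctrl.finish_job())"
```

```text
the job is handed in; nothing more can be done
None
```

The loose half is off by about 7 mm at both ends, the wedge is back upright in its block, and I handed the job in at about 42 s.

- **Prying:** I pushed the wedge down into the seam at the left and right ends in turn, three times each, in small steps. The push stayed near 10 N at every reading. From the pictures taken between pushes, the two ends never differed by more than about 2 mm.
- **Final opening:** The two views disagree by up to 0.8 mm, but both are clearly above 5 mm. The top view gives 7.2 mm left and 6.5 mm right; the scene view gives 6.9 mm left and 7.3 mm right.
- **Wedge and bench:** The wedge's brass cap is in the same place and at the same angle as at the start. An automatic check gave it an odd angle, but a close-up showed that was only a shadow. The arm is clear, and by eye the other things on the bench have not moved.

**Unexplained:** in the early pushes the half opened about 2 mm less than the wedge's depth and taper should give. I never found out why, so I judged the opening from the pictures instead of from depth.

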